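# Clamp a pine block in a drilling jig

### The job

Set the pine block up in the drilling jig: lay it flat and lengthwise in the jig's channel, turn the black clamp bar anticlockwise to free the red sliding stop, slide the stop until it holds the block snugly against the blue fixed end, then turn the bar clockwise again until it is tight. Only then lower the hinged drill plate fully down over the block. Leave the tape measure and the cutters where they are.

Things in the scene. Friction and masses are not known exactly. Their poses are not given: they have to be found in the camera images.
- jig: drilling jig fixed to the bench: steel base with an aluminium channel and, nearer the robot, a guide rail, both along y. Origin on the bench under it; x away from the robot, y left, z up. Base 16 mm high, x -0.095 to 0.140, y -0.115 to 0.157. Channel: floor at z=0.030, x 0.005 to 0.055, walls 12 mm thick up to z=0.039. Rail at x=-0.055, top z=0.040
- block: the pine block, 42 x 115 x 30 mm, lying on the bench right of the jig. Origin: centre of its underside; y along its 115 mm length, z up
- stop (a joint): travel of the red sliding stop along the rail (m): its jaw face is at y = 0.073 - value in the jig's frame; grows towards the fixed end (-y), range 0 to 0.07; it meets the block held against the fixed end at 0.048. It slides with 2 N when free; tight, the clamp holds it on the rail
- stop_face (a point): centre of the jaw's face that meets the block, 49.5 mm above the bench; axes as the jig's
- clamp (a joint): turn of the black clamp bar (rad): 0 tight, grows anticlockwise as seen looking down on the bar; the stop is free from about 0.5 on; end of turn at 1.35
- clamp_grip (a point): middle of the clamp bar, on its axis, 12 mm below the bar's outer face. z: outward along the axis, which leans 31.5 degrees from vertical to the left (+y of the jig); x: along the bar. Bar 72 mm long, 16 mm thick (y), 24 mm high (z), on a 30 mm long stem of 16 mm diameter; it turns with the bar and rides on the stop. When tight the bar points to the robot
- plate (a joint): angle of the hinged drill plate (rad): 0 fully down and level over the block, grows as it opens upward and away from the robot; a stiff hinge keeps it where it is left
- plate_hinge (a point): middle of the plate's hinge line (along the jig's y), at jig x=0.120, y=-0.040, z=0.068; axes turn with the plate
- plate_edge (a point): middle of the plate's free edge, 137 mm from the hinge line; axes turn with the plate: z is the normal of its upper (outer) face, which lies 4 mm above this point, y along the hinge. Plate 135 mm wide (y), 8 mm thick, with a blue tab 60 mm wide over its last 12 mm; when open its outer face looks away from the robot
- tape_measure: yellow tape measure, 34 x 72 x 62 mm, standing on the bench; origin at the centre of its underside; leave it alone
- cutters: cutters with blue handles, 63 x 182 x 13 mm, lying in front of the jig; leave them alone
- seat (a point): point on the channel floor where the centre of the block's underside comes when held home: jig x=0.030, y=-0.0325, z=0.030; axes as the jig's. The blue fixed end's face is 57.5 mm to its right (-y), its top at z=0.063; to the left the channel is open to y=0.130, and there the stop's jaw (z=0.041 to 0.058) reaches across it

How it is judged:
On the way, in this order (a step that is already met when the one before it is completed fails the run):
1. the clamp bar is turned loose before the stop is moved (value of joint clamp above 0.5 rad and distance of stop_face from where it was at the start of the episode below 0.015 m), for 0.1 s.
2. with the clamp still loose and the plate still open, the stop holds the block in the channel against the fixed end (value of joint clamp above 0.4 rad and value of joint stop above 0.044 m and value of joint plate above 0.8 rad and y of block in the frame of jig below -0.0285 m and z of block in the frame of jig below 0.035 m), for 0.1 s.
3. the clamp is tightened while the plate is still open (value of joint clamp below 0.2 rad and value of joint stop above 0.044 m and value of joint plate above 0.8 rad), for 0.1 s.
At the end, for the whole second after the job is handed in: Block flat in the channel (3 mm of the floor, 6 mm of its middle line, 0.1 rad), within 4 mm of the fixed end; stop within 4 mm of touching it; clamp bar within 0.2 rad of tight; drill plate within 0.06 rad of fully down; block at rest; tape measure and cutters within 30 mm of their starts (x of block in the frame of jig between 0.024 and 0.036 m and y of block in the frame of jig between -0.036 and -0.0285 m and z of block in the frame of jig between 0.027 and 0.033 m and angle between the y axis of block and the y axis of jig, either way round below 0.1 rad and value of joint stop above 0.044 m and value of joint clamp below 0.2 rad and value of joint plate below 0.06 rad and linear speed of block below 0.02 m/s).
It fails at once if the tape measure is shifted by more than 30 mm (distance of tape_measure from where it was at the start of the episode above 0.03 m).
It fails at once if the cutters are shifted by more than 30 mm (distance of cutters from where it was at the start of the episode above 0.03 m).
It also fails if it takes over 64 s, if anything falls off the work surface, if the arm or the gripper's body presses on something with over 40 N, if the wrist force passes 120 N, or if a joint passes its speed limit or range.

### The arm

A 6-joint arm with a two-finger parallel gripper is mounted at the origin on a cart in front of the work surface, level with it; the furniture and walls round the work are solid. World frame = base frame: x ahead of the robot, y to its left, z up, the work surface at z = 0. Lengths are in m, angles in rad, forces in N, time in s.
With the tool pointing down it reaches from about 0.35 to 0.775 m from the base axis. Payload 7.3 kg.
Tool frame: the origin (TCP) lies midway between the tips of the shut fingers; the grasp point (between the pads) lies 19 mm behind it; z points along the fingers, y is the line along which they close (so a half turn about z gives the same grasp; the last joint's range is limited). The gripper opens to 92 mm and grips with 3 to 60 N. Pads are 19 mm wide; open, the fingers measure 130 mm over their backs; the gripper's body (75 mm by 190 mm) begins 47 mm behind the grasp point.
Start: joints at [-1.373, 0.342, 1.524, -0, 1.275, -0.146], TCP at [0.177, -0.494, 0.227] pointing down, gripper open.
Joint ranges: [-2.53, 2.53], [-0.77, 2.02], [0.04, 2.7], [-1, 4.14], [0.28, 2.66], [-3.11, 3.11]. Speed limits (rad/s): [2.57, 2.57, 3.14, 3.14, 3.14, 3.14].

### API

Orientations are given as a unit quaternion [x, y, z, w].
In Python, from rig import arm gives the robot as it stands.
- The arm moves only by the shell command python3 -m inch 'ROWS' [FORCE]. ROWS is a JSON object of lists of equal length, an entry for each row: "travel": the shift along the tool's x, y, z in mm, a list of three; "angular": the turn, a rotation vector about the tool's x, y, z in rad, a list of three; "claw": the closure, from 0 (fully open) to 1 (shut). A call has exactly 5 rows; each row is the pose to reach, as a shift and turn from the pose commanded when the call began, along the tool's axes at that moment; what a row does not reach only later rows make up. A row lasts 1/12 s, in which the tool goes at most 41.7 mm and 7.16 degrees, less where a joint would pass 70% of its speed; a pose out of reach is approached as far as the arm can. A call with a gripper value outside its range is refused whole. The fingers move at their own pace and stop on an object; FORCE is the grip in N (left out, the last holds). Time passes only in rows, so rows that repeat a pose let the fingers close, or fill a call up. It gives the time, the measured TCP pose, the force, the opening and the grip force at its end, in the units of the state.
- arm.get_obs(): the state, without advancing time (a new reading comes with each control period).
- arm.grab_frame(name): name is "scene" or "top"; returns a dict with "img" (480x640x3 uint8, red, green, blue), "fx", "fy", "cx", "cy" (pixels), "extrinsics" (4x4, takes a point from world to camera coordinates). Camera axes: x right, y down, z forward; pixel columns grow to the right and rows downward; lengths in m; the calibration is good to about 2 mm. A picture is of the moment at which its call begins. There is no depth.
- arm.finish_job(): hands the job in; it is judged then, once.
The state is a dict: "clock": time; "joint_positions": joint angles; "dq": joint speeds; "joint_torque": joint torques, N m; "eef_pos": TCP position; "orientation": TCP orientation; "force": force on the tool from outside, world axes, zero at the start; "torque": the same for the moment, N m; "finger_gap": opening from 0.0 (shut) to 1.0 (fully open); "gripper_force": force on a finger pad.
Only numpy, scipy, OpenCV 4.12 (cv2) and the standard library are available. Lean on these libraries where they do the work, as an engineer would, in place of code of your own. Each camera call takes 0.05 s, during which the arm holds its last target. There are 200 camera calls.

## Working session

There is one attempt and no reset: what is moved stays moved. The work goes in short steps, Python scripts to look and compute and a shell command to move; the robot and the scene stay as the last step left them, time stands still between calls to the robot, and variables do not carry over. Pictures are saved under pics/ and viewed, at most 10 in all, crops included, and the job is handed in when it is done.

```bash
ls; mkdir -p pics; cat > h.py <<'E'
import numpy as np,cv2
from rig import arm
from scipy.spatial.transform import Rotation as R
def grab(n,save=None):
    f=arm.grab_frame(n); f['E']=np.array(f['extrinsics']); 
    if save: cv2.imwrite('pics/'+save,cv2.cvtColor(f['img'],cv2.COLOR_RGB2BGR))
    return f
def ray(f,u,v):
    E=f['E']; d=np.array([(u-f['cx'])/f['fx'],(v-f['cy'])/f['fy'],1]); Rm=E[:3,:3]
    return -Rm.T@E[:3,3],Rm.T@d
def onz(f,u,v,z):
    o,d=ray(f,u,v); return o+d*(z-o[2])/d[2]
def proj(f,p):
    c=f['E'][:3,:3]@np.array(p)+f['E'][:3,3]; return np.array([f['fx']*c[0]/c[2]+f['cx'],f['fy']*c[1]/c[2]+f['cy']])
E
python3 - <<'E'
from h import *
for n in('scene','top'):
    f=grab(n,n+'0.png'); print(n,f['fx'],ray(f,f['cx'],f['cy']),f['E'].round(3).tolist())
print(arm.get_obs())
E
```

```text
pics
scene 613.1262954332188 (array([-0.1392225 ,  0.58305366,  1.10863695]), array([ 0.52614067, -0.43452945, -0.73099942])) [[-0.647, -0.763, -0.012, 0.368], [-0.552, 0.479, -0.682, 0.4], [0.526, -0.435, -0.731, 1.137], [0.0, 0.0, 0.0, 1.0]]
top 549.2919674386178 (array([0.44424287, 0.01880006, 1.29338408]), array([ 0.09924874, -0.02265041, -0.99480483])) [[0.001, -1.0, 0.023, -0.011], [-0.995, -0.003, -0.099, 0.57], [0.099, -0.023, -0.995, 1.243], [0.0, 0.0, 0.0, 1.0]]
{'clock': 0.1, 'joint_positions': array([-1.37305080e+00,  3.42649880e-01,  1.52490848e+00, -2.24629307e-06,
        1.27538604e+00, -1.46027238e-01]), 'dq': array([ 0.00100224, -0.00332555, -0.00217742,  0.00091099,  0.00087623,
       -0.00070802]), 'joint_torque': array([ 1.67456783e-03, -4.32005739e+01, -2.44694030e+01,  7.18666962e-02,
        5.26275916e-02, -5.12166002e-05]), 'eef_pos': array([ 0.17688352, -0.49392978,  0.22612064]), 'orientation': array([ 9.85263590e-01,  1.71041522e-01, -1.85494212e-05, -6.75617551e-04]), 'force': array([ 1.00688487, -0.19390801, -0.07996231]), 'torque': array([ 0.01092761, -0.01565206, -0.05439371]), 'gripper_force': 0.0, 'finger_gap': 1.00266321780505}
```

View pics/scene0.png

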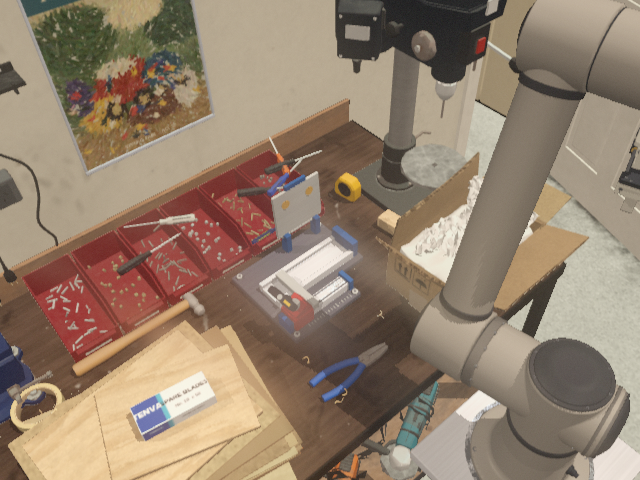

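View pics/top0.png

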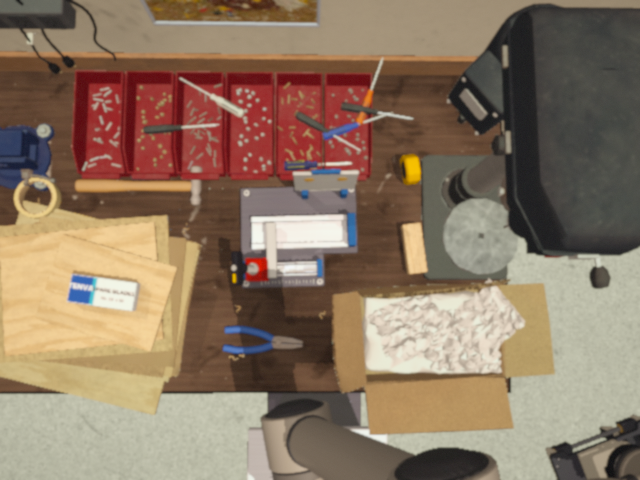

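The top view shows the jig at about (298,235), the block at (413,248) beside the drill press base, the cutters at (262,341) and the tape at (410,170). Next I'll zoom in.

```bash
python3 - <<'E'
from h import *
t=cv2.imread('pics/top0.png')[150:350,210:470]; cv2.imwrite('pics/c1.png',cv2.resize(t,None,fx=3,fy=3,interpolation=2))
s=cv2.imread('pics/scene0.png')[160:350,220:420]; cv2.imwrite('pics/c2.png',cv2.resize(s,None,fx=3,fy=3,interpolation=2))
E
```

```text
(no output)
```

View pics/c1.png

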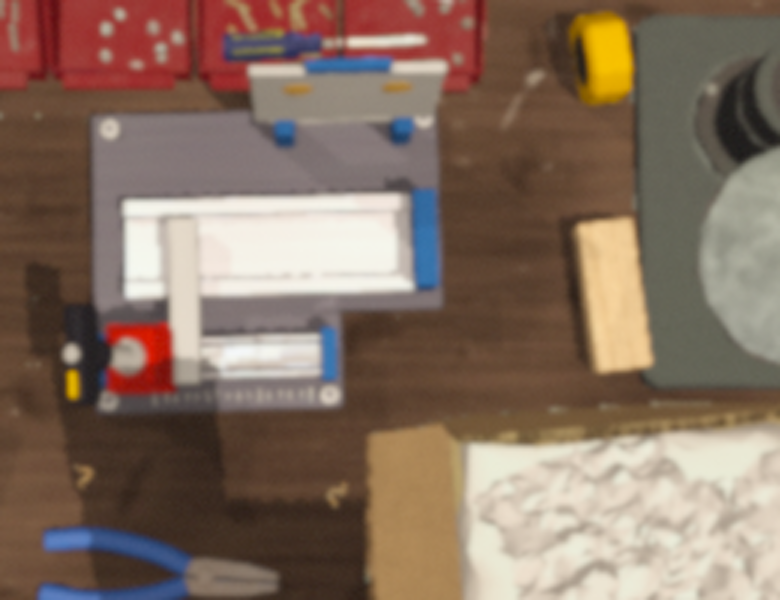

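View pics/c2.png

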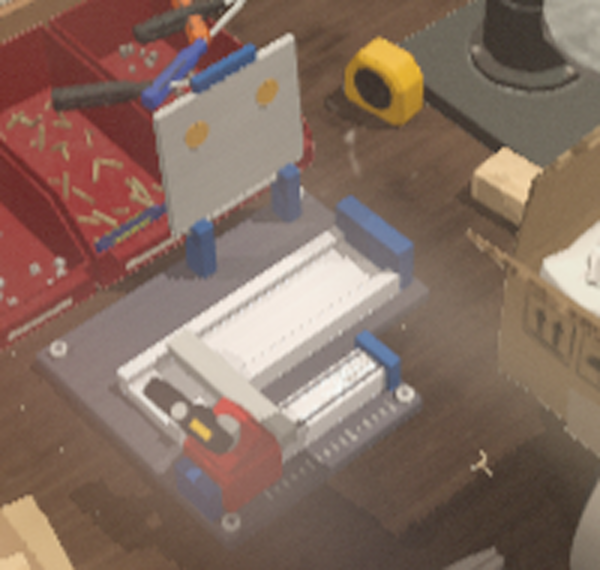

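The crops show the bar tight, pointing at the robot (crop 75,355), the stop at its left end, and the plate open at about 100°. The block is turned a few degrees, with top corners near (580,222) and (652,364). Measuring now.

```bash
python3 - <<'E'
from h import *
from scipy.optimize import least_squares
f=grab('top'); g=grab('scene')
P=lambda c:((np.array(c)+.5)/3-.5)+[210,150]
# jig points crop px -> jig coords
pts=[((92,114),(.140,.157,.016)),((440,113),(.140,-.115,.016)),((98,409),(-.095,.157,.016)),
((122,199),(.067,.130,.039)),((122,299),(-.007,.130,.039))]
W=np.array([onz(f,*P(c),j[2]) for c,j in pts]); J=np.array([j for _,j in pts])
print(W.round(4))
fun=lambda q:((R.from_euler('z',q[2]).apply(J)+[q[0],q[1],0])-W)[:,:2].ravel()
s=least_squares(fun,[.5,.1,0]);print('jig',s.x,fun(s.x).round(4))
# scene check
Q=lambda c:((np.array(c)+.5)/3-.5)+[220,160]
for c,j in [((38,355),(.140,.157,.016)),((233,543),(-.095,.157,.016)),((428,288),(.140-.135,-.115,.016)),((120,375),(.067,.130,.039))]:
    print(Q(c),proj(g,R.from_euler('z',s.x[2]).apply(j)+[s.x[0],s.x[1],0]))
hsv=cv2.cvtColor(f['img'],cv2.COLOR_RGB2HSV)[200:290,390:440]
m=cv2.inRange(hsv,(8,60,140),(25,200,255)); cs=max(cv2.findContours(m,0,1)[0],key=cv2.contourArea)
r=cv2.minAreaRect(cs);b=cv2.boxPoints(r)+[390,200];print(r,b.tolist())
for z in(.03,): 
    w=np.array([onz(f,*p,z) for p in b]);print(w.round(4),np.linalg.norm(np.diff(w,axis=0),axis=1))
# eyeballed
w=np.array([onz(f,*P(c),.03) for c in((583,222),(634,216),(652,364),(600,372))]);print(w.round(4),np.linalg.norm(np.diff(w,axis=0),axis=1),w.mean(0))
E
```

```text
[[ 0.7058  0.1814  0.016 ]
 [ 0.7081 -0.0922  0.016 ]
 [ 0.4749  0.1732  0.016 ]
 [ 0.635   0.1545  0.039 ]
 [ 0.558   0.1535  0.039 ]]
jig [0.56855797 0.02164887 0.0130829 ] [ 0.0007 -0.0009  0.002   0.0006 -0.0034  0.0042 -0.0012 -0.002   0.0018
 -0.0019]
[232.33333333 278.        ] [231.61706113 275.91840871]
[297.33333333 340.66666667] [295.365948   340.07734547]
[362.33333333 255.66666667] [357.59561687 250.19218386]
[259.66666667 284.66666667] [258.87699156 281.98350459]
((24.2706298828125, 47.948516845703125), (51.20294189453125, 20.25006103515625), 82.09283447265625) [[400.7199115753174, 223.98334121704102], [420.77743911743164, 221.19757461547852], [427.82135009765625, 271.9136962890625], [407.76382064819336, 274.699462890625]]
[[ 0.6191 -0.194   0.03  ]
 [ 0.6258 -0.241   0.03  ]
 [ 0.5076 -0.2553  0.03  ]
 [ 0.5011 -0.2087  0.03  ]] [0.04750246 0.11908553 0.04707664]
[[ 0.6198 -0.2017  0.03  ]
 [ 0.6247 -0.2415  0.03  ]
 [ 0.5097 -0.2534  0.03  ]
 [ 0.5034 -0.2131  0.03  ]] [0.04014349 0.11563079 0.04078984] [ 0.56441557 -0.22744024  0.03      ]
```

```bash
python3 - <<'E'
from h import *
t=cv2.imread('pics/top0.png')[150:285,380:450]; s=cv2.imread('pics/scene0.png')[160:260,345:425]
a=cv2.resize(t,(311,600),interpolation=2); b=cv2.resize(s,(480,600),interpolation=2)
cv2.imwrite('pics/c3.png',np.hstack([a,b]))
E
```

```text
(no output)
```

View pics/c3.png

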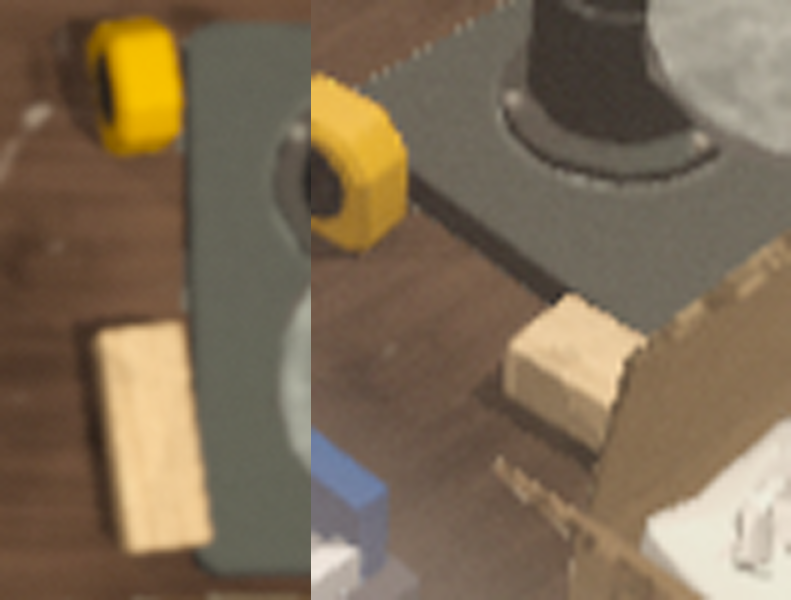

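```bash
cat >> h.py <<'E'
def tri(f,a,g,b):
    o,d=ray(f,*a);p,e=ray(g,*b)
    k=np.linalg.lstsq(np.c_[d,-e],p-o,rcond=None)[0]
    x,y=o+k[0]*d,p+k[1]*e; return ((x+y)/2).round(4),np.linalg.norm(x-y).round(4)
E
python3 - <<'E'
from h import *
from scipy.optimize import least_squares
f=grab('top'); g=grab('scene')
print('table',tri(f,(481,236),g,(433,165)), 'left',onz(f,443.7,238,.15),onz(f,443.7,238,.1))
print('flap R',tri(f,(485,285),g,(478,155)),'flap L',tri(f,(362,293),g,(391,240)))
S=lambda u,v:(345+(u-311+.5)/6-.5,160+(v+.5)/6-.5)
T=lambda u,v:(380+(u+.5)/4.443-.5,150+(v+.5)/4.444-.5)
print('base edge h: ')
# two scene points on top edge, two on bottom edge; top-view line
for h in(.005,.01,.015,.02,.025):
  a=onz(f,*T(190,60),h);b=onz(f,*T(197,500),h)
  # scene top edge at points: project & compare
  pa,pb=proj(g,a),proj(g,b); 
  u=S(480,0)[0]; print(h,a[1].round(4),b[1].round(4),'v at u=480:',(((pa+(pb-pa)*(u-pa[0])/(pb-pa[0])[0])[1]-160+.5)*6-.5).round(1))
print('block corners', [tri(f,T(*c),g,S(*d)) for c,d in [((100,334),(507,350)),((182,322),(568,296))]])
c=lambda q:((np.array(q)+.5)/3-.5)
A=[(f,c(p)+[210,150],j) for p,j in [((92,114),(.140,.157,.016)),((440,113),(.140,-.115,.016)),((98,409),(-.095,.157,.016)),((122,199),(.067,.130,.039)),((122,299),(-.007,.130,.039)),((414,239),(.03,-.09,.063))]]
A+=[(g,c(p)+[220,160],j) for p,j in [((38,355),(.140,.157,.016)),((233,543),(-.095,.157,.016)),((120,375),(.067,.130,.039))]]
fun=lambda q:np.concatenate([proj(F,R.from_euler('z',q[2]).apply(j)+[q[0],q[1],0])-p for F,p,j in A])
s=least_squares(fun,[.57,.02,0],loss='soft_l1');print(s.x,fun(s.x).reshape(-1,2).round(1).tolist())
E
```

```text
table (array([ 0.5807, -0.3454,  0.1378]), np.float64(0.0051)) left [ 0.57303398 -0.26419732  0.15      ] [ 0.57866599 -0.27657275  0.1       ]
flap R (array([ 0.4637, -0.3245,  0.2507]), np.float64(0.0223)) flap L (array([ 0.4606, -0.088 ,  0.1485]), np.float64(0.0088))
base edge h: 
0.005 -0.2524 -0.252 v at u=480: 233.3
0.01 -0.2514 -0.2509 v at u=480: 227.0
0.015 -0.2503 -0.2499 v at u=480: 220.6
0.02 -0.2493 -0.2488 v at u=480: 214.3
0.025 -0.2482 -0.2478 v at u=480: 207.8
block corners [(array([ 0.6181, -0.1982,  0.0239]), np.float64(0.0002)), (array([ 0.6254, -0.2415,  0.0222]), np.float64(0.0016))]
[0.56813333 0.02110109 0.02464075] [[-0.1, 0.7], [-0.7, -1.2], [-1.1, 2.4], [0.8, 1.3], [1.1, 0.0], [0.1, 0.7], [-0.5, -1.3], [-0.7, -0.4], [-0.4, -2.1]]
```

```bash
python3 - <<'E'
from h import *
f=grab('top'); g=grab('scene')
def zat(F,u,v,x=None,y=None):
    o,d=ray(F,u,v); k=(x-o[0])/d[0] if x is not None else (y-o[1])/d[1]; return (o+k*d).round(3)
print('chuck tip',zat(g,444,117,x=.58),zat(g,444,117,y=-.345)); print('quill top',zat(g,445,85,x=.58))
print('head bottom right',zat(g,445,80,x=.58),'head side lower front',zat(g,462,80,x=.55))
for z in(.3,.4,.5,.6,.7): print(z,'head left front',onz(f,508,245,z).round(3),'motor left',onz(f,450,95,z).round(3), 'motor nearest',onz(f,490,135,z).round(3))
print('motor',tri(f,(450,95),g,(337,50)),tri(f,(490,135),g,(385,70)))
for z in(.15,.205,.25): print('tab',z,onz(f,210+348/3,150+65/3,z), 'tab left/right y',onz(f,210+306/3,150+65/3,z)[1])
print('platescene', [proj(g,R.from_euler('z',.02).apply(np.array([.12,-.04,.068])+.137*np.array([-np.cos(a),0,np.sin(a)]))+[.5685,.0212,0]).round(1).tolist()+[a] for a in(1.4,1.6,1.8,2.0)])
E
```

```text
chuck tip [ 0.58  -0.355  0.274] [ 0.572 -0.345  0.284]
quill top [ 0.58  -0.342  0.364]
head bottom right [ 0.58  -0.34   0.378] head side lower front [ 0.55  -0.359  0.384]
0.3 head left front [ 0.544 -0.345  0.3  ] motor left [ 0.827 -0.245  0.3  ] motor nearest [ 0.75  -0.318  0.3  ]
0.4 head left front [ 0.534 -0.309  0.4  ] motor left [ 0.788 -0.218  0.4  ] motor nearest [ 0.719 -0.284  0.4  ]
0.5 head left front [ 0.524 -0.272  0.5  ] motor left [ 0.75  -0.192  0.5  ] motor nearest [ 0.688 -0.25   0.5  ]
0.6 head left front [ 0.514 -0.235  0.6  ] motor left [ 0.711 -0.165  0.6  ] motor nearest [ 0.658 -0.216  0.6  ]
0.7 head left front [ 0.504 -0.199  0.7  ] motor left [ 0.673 -0.139  0.7  ] motor nearest [ 0.627 -0.182  0.7  ]
motor (array([ 0.7868, -0.215 ,  0.4068]), np.float64(0.0039)) (array([ 0.7334, -0.3058,  0.345 ]), np.float64(0.0081))
tab 0.15 [ 0.71377933 -0.01625966  0.15      ] tab left/right y 0.013428277280704436
tab 0.205 [ 0.70081387 -0.01457318  0.205     ] tab left/right y 0.013686675137833792
tab 0.25 [ 0.69020576 -0.01319334  0.25      ] tab left/right y 0.01389809156639417
platescene [[305.8, 186.9, 1.4], [297.8, 180.1, 1.6], [290.2, 175.4, 1.8], [283.3, 172.7, 2.0]]
```

```bash
python3 -m inch '{"travel":[[0,0,-170],[0,0,-170],[0,0,-170],[0,0,-170],[0,0,-170]],"angular":[[0,0,0.23],[0,0,0.23],[0,0,0.23],[0,0,0.23],[0,0,0.23]],"claw":[0.3,0.3,0.3,0.3,0.3]}' 40
```

```text
clock: 0.82
eef_pos: [0.1774, -0.4958, 0.405]
orientation: [0.998, 0.057, 0.001, 0.007]
force: [0.1, 0.2, 0.9]
finger_gap: 0.716
gripper_force: 0.0
```

```bash
cat >> h.py <<'E'
def rel(p,Rt=None,o=None):
    "travel mm and rotvec in tool axes from the measured pose to target"
    o=o or arm.get_obs(); R0=R.from_quat(o['orientation'])
    return (R0.inv().apply(np.array(p)-o['eef_pos'])*1000).round(0).tolist(), None if Rt is None else (R0.inv()*Rt).as_rotvec().round(3).tolist()
def down(a): return R.from_euler('z',a)*R.from_euler('x',np.pi)
E
python3 - <<'E'
from h import *
print(rel((.50,-.10,.40),down(.108)))
E
```

```text
([366.0, -357.0, 0.0], [0.014, -0.001, 0.006])
```

```bash
python3 -m inch '{"travel":[[30,-28,0],[59,-57,0],[88,-86,0],[117,-114,0],[146,-143,0]],"angular":[[0.014,0,0.006],[0.014,0,0.006],[0.014,0,0.006],[0.014,0,0.006],[0.014,0,0.006]],"claw":[0.3,0.3,0.3,0.3,0.3]}' && python3 -m inch '{"travel":[[30,-28,0],[59,-57,0],[88,-86,0],[117,-114,0],[146,-143,0]],"angular":[[0,0,0],[0,0,0],[0,0,0],[0,0,0],[0,0,0]],"claw":[0.3,0.3,0.3,0.3,0.3]}' && python3 -m inch '{"travel":[[30,-28,0],[59,-57,0],[74,-71,0],[74,-71,0],[74,-71,0]],"angular":[[0,0,0],[0,0,0],[0,0,0],[0,0,0],[0,0,0]],"claw":[0.3,0.3,0.3,0.3,0.3]}'
python3 - <<'E'
from h import *
f=grab('top','t1.png');g=grab('scene','s1.png')
cv2.imwrite('pics/c4.png',cv2.cvtColor(np.hstack([f['img'][60:420,180:480],g['img'][0:360,180:600]]),4))
print(arm.get_obs()['joint_positions'],rel((.5645,-.2275,.08),down(.108)))
print(proj(f,(.5,-.1,.4)),proj(g,(.5,-.1,.4)))
E
```

```text
clock: 1.23
eef_pos: [0.3065, -0.3341, 0.3965]
orientation: [0.999, 0.054, -0.0, -0.007]
force: [1.5, -0.3, -0.1]
finger_gap: 0.697
gripper_force: 0.0
clock: 1.65
eef_pos: [0.4364, -0.1759, 0.3987]
orientation: [0.999, 0.054, -0.0, -0.007]
force: [0.5, -0.9, 0.6]
finger_gap: 0.698
gripper_force: 0.0
clock: 2.07
eef_pos: [0.5018, -0.0984, 0.3991]
orientation: [0.998, 0.055, -0.001, -0.007]
force: [0.1, 0.0, -0.1]
finger_gap: 0.701
gripper_force: 0.0
[-0.35439492  0.24791911  1.19060314  0.01206896  1.70961996  1.11077275] ([50.0, 138.0, 318.0], [-0.014, 0.001, -0.001])
[381.95839002 265.10883702] [391.41345173 134.11265787]
```

View pics/c4.png

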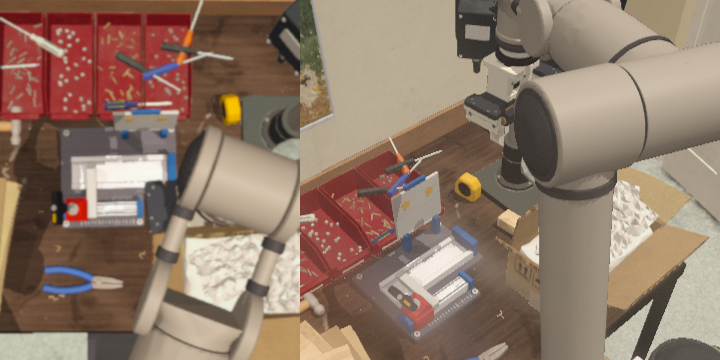

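```bash
python3 - <<'E'
from h import *
a=cv2.imread('pics/s1.png')[30:160,330:450];b=cv2.imread('pics/t1.png')[170:310,300:400]
cv2.imwrite('pics/c5.png',np.hstack([cv2.resize(a,(480,520)),cv2.resize(b,(310,520))]))
E
```

```text
(no output)
```

View pics/c5.png

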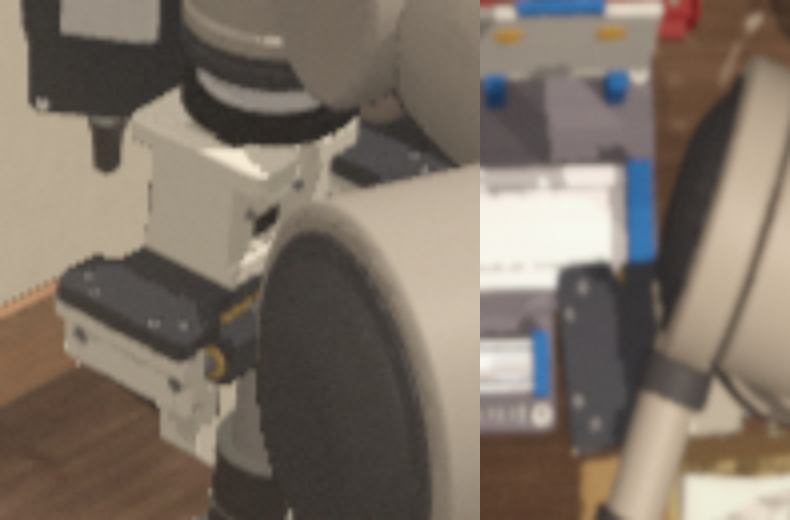

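The gripper's wide slab (190 mm) lies along the closing line, so a direct grasp would bring it close to the press table disc. I'll first hook the block's right top edge with the closed, tilted fingers and draw it about 70 mm left.

```bash
python3 - <<'E'
from h import *
e=np.array([np.cos(.108),np.sin(.108),0]); Rt=R.from_rotvec(-.6*e)*down(.108+np.pi/2)
up=-Rt.as_matrix()[:,2]; n=R.from_rotvec(-.6*e).apply([-np.sin(.108),np.cos(.108),0])
edge=np.array([.575,-.2465,.030]); T=edge-.012*up-.006*n-.0095*n
print('up',up,'n',n,'T',T,'H',T+.12*up)
print(rel(T+.12*up,Rt)); 
o=arm.get_obs();R0=R.from_quat(o['orientation']); rv=(R0.inv()*Rt).as_rotvec()
print(np.linalg.norm(rv))
E
```

```text
up [-0.06086291  0.56135268  0.82533561] n [-0.08896307  0.82052693 -0.56464247] T [ 0.57710928 -0.2659544   0.02884793] H [ 0.56980573 -0.19859208  0.1278882 ]
([58.0, 109.0, 270.0], [-0.481, -0.48, -1.517])
1.6626633902579135
```

```bash
python3 -m inch '{"travel":[[0,0,0],[0,0,0],[0,0,0],[0,0,0],[0,0,0]],"angular":[[-0.032,-0.032,-0.101],[-0.064,-0.064,-0.202],[-0.096,-0.096,-0.303],[-0.128,-0.128,-0.405],[-0.16,-0.16,-0.506]],"claw":[1,1,1,1,1]}' && python3 -m inch '{"travel":[[0,0,0],[0,0,0],[0,0,0],[0,0,0],[0,0,0]],"angular":[[-0.032,-0.032,-0.101],[-0.064,-0.064,-0.202],[-0.096,-0.096,-0.303],[-0.128,-0.128,-0.405],[-0.16,-0.16,-0.506]],"claw":[1,1,1,1,1]}' && python3 -m inch '{"travel":[[0,0,0],[0,0,0],[0,0,0],[0,0,0],[0,0,0]],"angular":[[-0.032,-0.032,-0.101],[-0.064,-0.064,-0.202],[-0.096,-0.096,-0.303],[-0.128,-0.128,-0.405],[-0.16,-0.16,-0.506]],"claw":[1,1,1,1,1]}'
python3 - <<'E'
from h import *
e=np.array([np.cos(.108),np.sin(.108),0]); Rt=R.from_rotvec(-.6*e)*down(.108+np.pi/2)
print(arm.get_obs()['joint_positions'],rel((.5698,-.1986,.128),Rt))
E
```

```text
clock: 2.58
eef_pos: [0.5009, -0.1009, 0.4]
orientation: [0.947, 0.303, -0.074, 0.077]
force: [0.2, 0.2, 0.5]
finger_gap: 0.387
gripper_force: 0.0
clock: 3.0
eef_pos: [0.5009, -0.1008, 0.3999]
orientation: [0.823, 0.528, -0.141, 0.154]
force: [-0.4, -0.7, 0.1]
finger_gap: 0.034
gripper_force: 0.0
clock: 3.42
eef_pos: [0.5008, -0.1007, 0.3999]
orientation: [0.637, 0.712, -0.198, 0.22]
force: [0.4, -0.5, 0.4]
finger_gap: 0.005
gripper_force: 0.0
[ 0.00343991  0.20558834  1.39065168 -0.59910463  1.49053442 -0.07604837] ([67.0, 58.0, 284.0], [0.0, 0.001, 0.004])
```

```bash
python3 -m inch '{"travel":[[9,8,38],[18,16,76],[27,23,114],[36,31,151],[45,39,189]],"angular":[[0,0,0],[0,0,0],[0,0,0],[0,0,0],[0,0,0]],"claw":[1,1,1,1,1]}' && python3 -m inch '{"travel":[[8,7,38],[16,14,76],[22,19,95],[22,19,95],[22,19,95]],"angular":[[0,0,0.004],[0,0,0.004],[0,0,0.004],[0,0,0.004],[0,0,0.004]],"claw":[1,1,1,1,1]}' && python3 - <<'E'
from h import *
e=np.array([np.cos(.108),np.sin(.108),0]); Rt=R.from_rotvec(-.6*e)*down(.108+np.pi/2)
print(rel((.5771,-.266,.0288),Rt),arm.get_obs()['force'])
f=grab('top','t2.png');g=grab('scene','s2.png')
E
```

```text
clock: 3.83
eef_pos: [0.5471, -0.166, 0.2173]
orientation: [0.639, 0.711, -0.197, 0.22]
force: [-0.1, 0.0, -0.1]
finger_gap: 0.004
gripper_force: 0.0
clock: 4.25
eef_pos: [0.5693, -0.1986, 0.127]
orientation: [0.64, 0.71, -0.198, 0.219]
force: [0.2, 0.6, -0.1]
finger_gap: 0.006
gripper_force: 0.0
([-1.0, 1.0, 119.0], [-0.003, -0.001, -0.004]) [ 0.24981355  0.63909126 -0.06658771]
```

Advance along the axis, slowing towards the end.

```bash
python3 -m inch '{"travel":[[0,1,25],[0,1,50],[0,1,70],[0,1,85],[0,1,95]],"angular":[[0,0,0],[0,0,0],[0,0,0],[0,0,0],[0,0,0]],"claw":[1,1,1,1,1]}' && python3 -m inch '{"travel":[[0,0,5],[0,0,10],[0,0,15],[0,0,20],[0,0,24]],"angular":[[0,0,0],[0,0,0],[0,0,0],[0,0,0],[0,0,0]],"claw":[1,1,1,1,1]}'
python3 - <<'E'
from h import *
f=grab('top','t3.png')
R0=R.from_quat(arm.get_obs()['orientation'])
print('75mm left in tool axes',R0.inv().apply([-.108*75,75,0]),'30 up', R0.inv().apply([0,0,30]))
m=cv2.inRange(cv2.cvtColor(f['img'],4)[...,::-1] if 0 else cv2.cvtColor(f['img'],cv2.COLOR_RGB2HSV)[200:290,380:440],(8,60,140),(25,200,255));print(cv2.boundingRect(m))
E
```

```text
clock: 4.77
eef_pos: [0.5776, -0.2509, 0.0495]
orientation: [0.639, 0.71, -0.196, 0.221]
force: [-0.3, -0.4, 0.6]
finger_gap: 0.004
gripper_force: 0.0
clock: 5.18
eef_pos: [0.5791, -0.2637, 0.0292]
orientation: [0.639, 0.71, -0.196, 0.22]
force: [-0.3, -0.0, -0.8]
finger_gap: 0.003
gripper_force: 0.0
75mm left in tool axes [ 62.30955945  -0.16007837 -42.52179648] 30 up [-16.91031269   0.04903552 -24.77980872]
(0, 2, 58, 88)
```

```bash
python3 -m inch '{"travel":[[3,0,-2],[8,0,-5.5],[15,0,-10],[22,0,-15],[29,0,-20]],"angular":[[0,0,0],[0,0,0],[0,0,0],[0,0,0],[0,0,0]],"claw":[1,1,1,1,1]}' && python3 -m inch '{"travel":[[8,0,-5.5],[16,0,-11],[23,0,-15.5],[29,0,-20],[33,0,-22.5]],"angular":[[0,0,0],[0,0,0],[0,0,0],[0,0,0],[0,0,0]],"claw":[1,1,1,1,1]}' && python3 -m inch '{"travel":[[-3,0,2],[-5,0,-8],[-10,0,-30],[-20,0,-60],[-40,0,-100]],"angular":[[0,0,0],[0,0,0],[0,0,0],[0,0,0],[0,0,0]],"claw":[1,1,1,1,1]}'
python3 - <<'E'
from h import *
f=grab('top','t4.png');g=grab('scene','s4.png')
cv2.imwrite('pics/c6.png',cv2.cvtColor(np.hstack([cv2.resize(f['img'][150:290,280:440],(400,350)),cv2.resize(g['img'][150:290,270:430],(400,350))]),4))
E
```

```text
clock: 5.65
eef_pos: [0.5756, -0.2275, 0.0297]
orientation: [0.639, 0.71, -0.196, 0.221]
force: [3.1, -1.7, -0.7]
finger_gap: 0.003
gripper_force: 0.2
clock: 6.07
eef_pos: [0.5735, -0.1876, 0.0306]
orientation: [0.638, 0.711, -0.195, 0.222]
force: [9.6, -4.2, 1.1]
finger_gap: 0.005
gripper_force: 0.4
clock: 6.48
eef_pos: [0.5661, -0.164, 0.1295]
orientation: [0.639, 0.711, -0.198, 0.217]
force: [1.3, -1.1, -0.3]
finger_gap: 0.002
gripper_force: 0.0
```

View pics/c6.png

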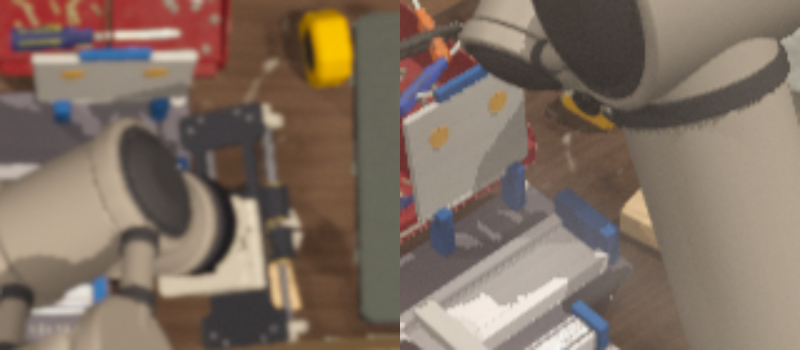

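```bash
python3 - <<'E'
from h import *
print(rel((.50,.03,.33),down(.1)))
E
```

```text
([57.0, -47.0, -273.0], [0.482, 0.46, 1.523])
```

```bash
python3 -m inch '{"travel":[[8,-7,-39],[16,-13,-78],[24,-20,-117],[32,-27,-156],[40,-33,-195]],"angular":[[0.032,0.03,0.1],[0.064,0.06,0.2],[0.096,0.09,0.3],[0.128,0.12,0.4],[0.16,0.153,0.5]],"claw":[1,1,1,1,1]}' && python3 -m inch '{"travel":[[0,0,0],[0,0,0],[0,0,0],[0,0,0],[0,0,0]],"angular":[[0.032,0.03,0.1],[0.064,0.06,0.2],[0.096,0.09,0.3],[0.128,0.12,0.4],[0.16,0.153,0.5]],"claw":[0.3,0.3,0.3,0.3,0.3]}' && python3 -m inch '{"travel":[[0,0,0],[0,0,0],[0,0,0],[0,0,0],[0,0,0]],"angular":[[0.032,0.03,0.1],[0.064,0.06,0.2],[0.096,0.09,0.3],[0.128,0.12,0.4],[0.162,0.154,0.523]],"claw":[0.3,0.3,0.3,0.3,0.3]}'
python3 - <<'E'
from h import *
f=grab('top','t5.png')
hsv=cv2.cvtColor(f['img'],cv2.COLOR_RGB2HSV)[190:290,360:430]
m=cv2.inRange(hsv,(8,60,140),(25,200,255))
for c in cv2.findContours(m,0,1)[0]:
  if cv2.contourArea(c)>200:
    r=cv2.minAreaRect(c);b=cv2.boxPoints(r)+[360,190];print(r,b.tolist())
    w=np.array([onz(f,*p,.03) for p in b]);print(w.round(4),w.mean(0),np.linalg.norm(np.diff(w,axis=0),axis=1))
o=arm.get_obs();print(o['eef_pos'],R.from_quat(o['orientation']).as_matrix().round(3).tolist())
E
```

```text
clock: 7.0
eef_pos: [0.5186, -0.0251, 0.2705]
orientation: [0.824, 0.526, -0.143, 0.155]
force: [1.0, -0.5, 0.0]
finger_gap: 0.0
gripper_force: 0.0
clock: 7.42
eef_pos: [0.5196, -0.0264, 0.2691]
orientation: [0.946, 0.303, -0.079, 0.08]
force: [1.3, 0.2, -0.5]
finger_gap: 0.318
gripper_force: 0.0
clock: 7.83
eef_pos: [0.5196, -0.0267, 0.269]
orientation: [0.999, 0.049, -0.008, -0.001]
force: [0.3, -0.7, -0.2]
finger_gap: 0.671
gripper_force: 0.0
[ 0.51918542 -0.0274061   0.26924597] [[0.996, 0.09, -0.015], [0.09, -0.996, 0.003], [-0.014, -0.004, -1.0]]
```

```bash
python3 -m inch '{"travel":[[0,-41,-10],[0,-82,-20],[0,-123,-30],[0,-164,-40],[0,-205,-50]],"angular":[[0,0,0],[0,0,0],[0,0,0],[0,0,0],[0,0,0]],"claw":[0.3,0.3,0.3,0.3,0.3]}' && python3 - <<'E'
from h import *
f=grab('top','t6.png');g=grab('scene','s6.png')
for F,x0,x1,y0,y1 in((f,340,430,180,300),(g,300,420,150,290)):
  hsv=cv2.cvtColor(F['img'],cv2.COLOR_RGB2HSV)[y0:y1,x0:x1]
  m=cv2.inRange(hsv,(8,50,130),(25,200,255))
  for c in cv2.findContours(m,0,1)[0]:
   if cv2.contourArea(c)>60:
    r=cv2.minAreaRect(c);b=cv2.boxPoints(r)+[x0,y0];print(r,b.round(1).tolist())
    w=np.array([onz(F,*p,.03) for p in b]);print(w.round(4).tolist(),w.mean(0),np.linalg.norm(np.diff(w,axis=0),axis=1))
E
```

```text
clock: 8.3
eef_pos: [0.4987, 0.1761, 0.3193]
orientation: [0.999, 0.053, -0.009, 0.0]
force: [0.3, -0.1, 0.3]
finger_gap: 0.699
gripper_force: 0.0
((44.501895904541016, 114.63379669189453), (8.154120445251465, 89.11791229248047), 89.19306945800781) [[339.9, 291.2], [429.0, 289.9], [429.1, 298.1], [340.0, 299.3]]
[[0.463, -0.0518, 0.03], [0.4661, -0.2573, 0.03], [0.4474, -0.2572, 0.03], [0.4444, -0.052, 0.03]] [ 0.45520481 -0.15456884  0.03      ] [0.20549321 0.01869225 0.20519134]
((44.88235855102539, 71.02941131591797), (51.41754913330078, 20.615528106689453), 75.96376037597656) [[368.6, 228.6], [388.6, 223.6], [401.1, 273.5], [381.1, 278.5]]
[[0.608, -0.1191, 0.03], [0.6199, -0.1658, 0.03], [0.5039, -0.1933, 0.03], [0.4923, -0.1469, 0.03]] [ 0.55600025 -0.15628522  0.03      ] [0.04823463 0.11923945 0.04782154]
((87.87708282470703, 109.43365478515625), (81.60890197753906, 35.00679397583008), 46.789913177490234) [[347.2, 241.7], [372.7, 217.7], [428.6, 277.2], [403.1, 301.2]]
[[0.6026, -0.0842, 0.03], [0.6219, -0.1857, 0.03], [0.3994, -0.151, 0.03], [0.389, -0.0591, 0.03]] [ 0.5032042  -0.11997669  0.03      ] [0.10332425 0.2252128  0.09244191]
((49.13235092163086, 36.27941131591797), (28.640262603759766, 24.009801864624023), 30.963754653930664) [[330.7, 189.2], [343.0, 168.6], [367.6, 183.4], [355.2, 203.9]]
[[0.7703, -0.1748, 0.03], [0.811, -0.2531, 0.03], [0.7239, -0.2627, 0.03], [0.6871, -0.186, 0.03]] [ 0.74807213 -0.21914933  0.03      ] [0.08819566 0.08755182 0.08505183]
((108.75000762939453, 26.25), (18.384777069091797, 45.96194076538086), 45.0) [[386.0, 186.0], [418.5, 153.5], [431.5, 166.5], [399.0, 199.0]]
[[0.6847, -0.2919, 0.03], [0.7222, -0.4519, 0.03], [0.6607, -0.4385, 0.03], [0.6273, -0.2826, 0.03]] [ 0.67371382 -0.36622818  0.03      ] [0.16438079 0.06291584 0.15949222]
```

```bash
python3 - <<'E'
from h import *
print(rel((.5565,-.158,.30),down(.233)),arm.get_obs()['joint_positions'])
E
```

```text
([20.0, 342.0, 19.0], [-0.003, 0.014, -0.12]) [0.19901403 0.30563206 1.31994604 0.00360537 1.53016052 1.65708422]
```

```bash
python3 -m inch '{"travel":[[2,40,2],[5,80,4],[7,120,7],[10,160,9],[12,200,12]],"angular":[[0,0,0],[0,0.014,-0.05],[0,0.014,-0.1],[0,0.014,-0.12],[0,0.014,-0.12]],"claw":[0.3,0.3,0.3,0.3,0.3]}' && python3 - <<'E'
from h import *
print(rel((.5565,-.158,.30),down(.233)))
E
```

```text
clock: 8.82
eef_pos: [0.5317, -0.0256, 0.3063]
orientation: [0.994, 0.113, -0.002, -0.001]
force: [1.1, 1.3, 0.0]
finger_gap: 0.702
gripper_force: 0.0
([-6.0, 135.0, 6.0], [-0.002, 0.003, -0.006])
```

```bash
python3 -m inch '{"travel":[[-2,40,2],[-4,80,4],[-6,115,6],[-6,135,6],[-6,135,6]],"angular":[[0,0,-0.006],[0,0,-0.006],[0,0,-0.006],[0,0,-0.006],[0,0,-0.006]],"claw":[0.3,0.3,0.3,0.3,0.3]}' && python3 -m inch '{"travel":[[0,0,40],[0,0,80],[0,0,120],[0,0,160],[0,0,200]],"angular":[[0,0,0],[0,0,0],[0,0,0],[0,0,0],[0,0,0]],"claw":[0.3,0.3,0.3,0.3,0.3]}' && python3 - <<'E'
from h import *
print(rel((.5565,-.158,.016),down(.233)))
f=grab('top','t7.png');g=grab('scene','s7.png')
E
```

```text
clock: 9.23
eef_pos: [0.5558, -0.1612, 0.2989]
orientation: [0.994, 0.113, -0.003, -0.001]
force: [-0.6, -1.1, 0.2]
finger_gap: 0.699
gripper_force: 0.0
clock: 9.65
eef_pos: [0.555, -0.1554, 0.0988]
orientation: [0.993, 0.116, -0.001, -0.001]
force: [0.4, -0.9, -0.4]
finger_gap: 0.703
gripper_force: 0.0
([1.0, 3.0, 83.0], [-0.002, 0.002, -0.001])
```

```bash
python3 -m inch '{"travel":[[1,3,25],[1,3,45],[1,3,62],[1,3,75],[1,3,82]],"angular":[[0,0,0],[0,0,0],[0,0,0],[0,0,0],[0,0,0]],"claw":[0.3,0.3,0.3,0.3,0.3]}' && python3 -m inch '{"travel":[[0,0,0],[0,0,0],[0,0,0],[0,0,0],[0,0,0]],"angular":[[0,0,0],[0,0,0],[0,0,0],[0,0,0],[0,0,0]],"claw":[0.6,0.6,0.6,0.6,0.6]}' 30 && python3 -m inch '{"travel":[[0,0,0],[0,0,0],[0,0,0],[0,0,0],[0,0,-5]],"angular":[[0,0,0],[0,0,0],[0,0,0],[0,0,0],[0,0,0]],"claw":[0.7,0.7,0.7,0.7,0.7]}'
```

```text
clock: 10.17
eef_pos: [0.5579, -0.1587, 0.0194]
orientation: [0.993, 0.115, -0.001, -0.001]
force: [-0.4, -0.0, -0.6]
finger_gap: 0.703
gripper_force: 0.0
clock: 10.58
eef_pos: [0.5583, -0.1591, 0.0202]
orientation: [0.993, 0.114, 0.0, -0.0]
force: [-0.6, 1.7, 7.5]
finger_gap: 0.449
gripper_force: 30.0
clock: 11.0
eef_pos: [0.5573, -0.159, 0.0239]
orientation: [0.993, 0.114, -0.001, -0.001]
force: [0.4, 0.3, -0.6]
finger_gap: 0.455
gripper_force: 30.0
```

```bash
python3 -m inch '{"travel":[[0,0,-30],[0,0,-65],[0,0,-100],[0,0,-125],[0,0,-125]],"angular":[[0,0,0],[0,0,0],[0,0,0],[0,0,0],[0,0,0]],"claw":[0.7,0.7,0.7,0.7,0.7]}'; python3 - <<'E'
from h import *
f=grab('top','t8.png');g=grab('scene')
J=R.from_euler('z',.02); jo=np.array([.5685,.0212,0])
p,e=tri(f,(325.7,171.3),g,(294.5,180.8)); print('tab',p,e,J.inv().apply(p-jo))
p,e=tri(f,(325.7,171.3),g,(294,179.5)); print('tab corrected',p,e,J.inv().apply(p-jo))
for a in(1.5,1.57,1.65,1.75): 
  q=np.array([.12,-.04,.068])+.137*np.array([-np.cos(a),0,np.sin(a)])-.004*np.array([0,0,0]); print(a,proj(f,J.apply(q)+jo),proj(g,J.apply(q)+jo))
e=J.apply([0,1,0]); T=J.apply([.027,-.012,.055])+jo
Rt=R.from_rotvec(-.12*e)*down(np.pi/2+.02)
print('place',T,(-Rt.as_matrix()[:,2]).round(3)); T[2]=.18; print(rel(T,down(np.pi/2+.02)))
E
```

```text
clock: 11.42
eef_pos: [0.5605, -0.1605, 0.1551]
orientation: [0.993, 0.114, 0.004, 0.002]
force: [0.4, 0.4, -1.3]
finger_gap: 0.457
gripper_force: 30.0
tab [ 0.7033 -0.0142  0.1975] 0.0001 [ 0.13406509 -0.03808874  0.1975    ]
tab corrected [ 0.7027 -0.0136  0.202 ] 0.0014 [ 0.13347721 -0.03747686  0.202     ]
1.5 [326.99365011 182.05186341] [301.78919469 183.29099904]
1.57 [326.90300061 177.34232524] [299.01788891 181.02949438]
1.65 [326.78649223 172.06117465] [295.89408223 178.7433431 ]
1.75 [326.62308217 165.67806189] [292.0886986  176.35258704]
place [0.59573458 0.00974236 0.055     ] [-0.12  -0.002  0.993]
([75.0, -156.0, -30.0], [-0.0, -0.001, -1.362])
```

```bash
python3 -m inch '{"travel":[[0,-5,-30],[0,-15,-60],[0,-25,-80],[0,-35,-90],[0,-45,-90]],"angular":[[0,0,-0.1],[0,0,-0.21],[0,0,-0.32],[0,0,-0.43],[0,0,-0.54]],"claw":[0.7,0.7,0.7,0.7,0.7]}' && python3 -m inch '{"travel":[[0,0,0],[0,0,0],[0,0,0],[0,0,0],[0,0,0]],"angular":[[0,0,-0.11],[0,0,-0.22],[0,0,-0.33],[0,0,-0.44],[0,0,-0.54]],"claw":[0.7,0.7,0.7,0.7,0.7]}'; python3 - <<'E'
from h import *
J=R.from_euler('z',.02); jo=np.array([.5685,.0212,0])
e=J.apply([0,1,0]); Rt=R.from_rotvec(-.12*e)*down(np.pi/2+.02)
print(rel(J.apply([.027,-.012,.24])+jo,Rt))
E
```

```text
clock: 11.93
eef_pos: [0.5479, -0.1154, 0.2397]
orientation: [0.926, 0.378, -0.0, -0.001]
force: [-0.3, -0.2, -0.8]
finger_gap: 0.456
gripper_force: 30.0
clock: 12.35
eef_pos: [0.5467, -0.1153, 0.2365]
orientation: [0.792, 0.611, -0.001, -0.003]
force: [0.6, 0.2, -1.4]
finger_gap: 0.452
gripper_force: 30.0
([133.0, 16.0, -3.0], [-0.126, 0.014, -0.276])
```

```bash
python3 -m inch '{"travel":[[30,4,-3],[62,8,-3],[95,12,-3],[125,15,-3],[133,16,-3]],"angular":[[-0.03,0,-0.07],[-0.06,0,-0.14],[-0.1,0.01,-0.21],[-0.126,0.014,-0.276],[-0.126,0.014,-0.276]],"claw":[0.7,0.7,0.7,0.7,0.7]}' && python3 -m inch '{"travel":[[0,0,0],[0,0,0],[0,0,0],[0,0,0],[0,0,0]],"angular":[[0,0,0],[0,0,0],[0,0,0],[0,0,0],[0,0,0]],"claw":[0.7,0.7,0.7,0.7,0.7]}'; python3 - <<'E'
from h import *
J=R.from_euler('z',.02); jo=np.array([.5685,.0212,0])
e=J.apply([0,1,0]); Rt=R.from_rotvec(-.12*e)*down(np.pi/2+.02)
print(rel(J.apply([.027,-.012,.09])+jo,Rt))
f=grab('top','t9.png');g=grab('scene','s9.png')
cv2.imwrite('pics/c7.png',cv2.cvtColor(np.hstack([cv2.resize(f['img'][140:300,220:380],(400,400)),cv2.resize(g['img'][140:340,220:420],(400,400))]),4))
E
```

```text
clock: 12.77
eef_pos: [0.5968, 0.0126, 0.2397]
orientation: [0.699, 0.713, 0.043, 0.043]
force: [-0.2, -0.3, -0.9]
finger_gap: 0.452
gripper_force: 30.0
clock: 13.18
eef_pos: [0.5974, 0.0075, 0.2417]
orientation: [0.701, 0.71, 0.043, 0.044]
force: [-0.3, -0.7, -0.6]
finger_gap: 0.453
gripper_force: 30.0
([3.0, -20.0, 150.0], [0.004, 0.003, -0.007])
```

```bash
python3 -m inch '{"travel":[[3,-5,38],[3,-10,76],[3,-15,112],[3,-19,142],[3,-19,150]],"angular":[[0,0,-0.007],[0,0,-0.007],[0,0,-0.007],[0,0,-0.007],[0,0,-0.007]],"claw":[0.7,0.7,0.7,0.7,0.7]}' && python3 - <<'E'
from h import *
J=R.from_euler('z',.02); jo=np.array([.5685,.0212,0])
e=J.apply([0,1,0]); Rt=R.from_rotvec(-.12*e)*down(np.pi/2+.02)
print(rel(J.apply([.028,-.012,.054])+jo,Rt),arm.get_obs()['force'])
f=grab('top','t10.png');g=grab('scene','s10.png')
cv2.imwrite('pics/c7.png',cv2.cvtColor(np.hstack([cv2.resize(f['img'][140:300,220:380],(400,400)),cv2.resize(g['img'][160:320,230:390],(400,400))]),4))
E
```

```text
clock: 13.7
eef_pos: [0.5938, 0.0114, 0.0856]
orientation: [0.698, 0.713, 0.041, 0.041]
force: [-1.6, 0.4, -1.1]
finger_gap: 0.456
gripper_force: 30.0
([-2.0, -1.0, 32.0], [-0.005, 0.001, 0.001]) [-1.55310462  0.35603879 -1.14873501]
```

View pics/c7.png

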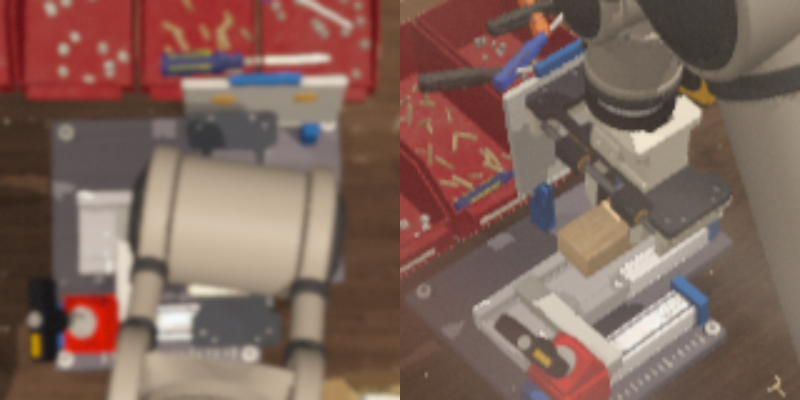

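The block hangs over the channel, and the slab's far end just clears the plate. Lowering.

```bash
python3 -m inch '{"travel":[[-1,-1,8],[-2,-1,16],[-2,-1,22],[-2,-1,28],[-2,-1,33]],"angular":[[0,0,0],[0,0,0],[0,0,0],[0,0,0],[0,0,0]],"claw":[0.7,0.7,0.7,0.7,0.7]}' && python3 - <<'E'
from h import *
J=R.from_euler('z',.02); jo=np.array([.5685,.0212,0])
f=grab('scene')
o=arm.get_obs();print(o['eef_pos'],o['force'],J.inv().apply(o['eef_pos']-jo))
hsv=cv2.cvtColor(f['img'],cv2.COLOR_RGB2HSV)[220:300,280:340]
m=cv2.inRange(hsv,(8,60,100),(25,200,255));c=max(cv2.findContours(m,0,1)[0],key=cv2.contourArea);a=cv2.approxPolyDP(c,2,True)[:,0]+[280,220];print(a.tolist())
for u,v in a: print((u,v),[J.inv().apply(onz(f,u,v,z)-jo).round(3).tolist() for z in(.03,.06)])
E
```

```text
clock: 14.22
eef_pos: [0.6007, 0.0094, 0.0577]
orientation: [0.698, 0.713, 0.044, 0.045]
force: [0.3, 0.3, -2.2]
finger_gap: 0.452
gripper_force: 30.0
[0.60013367 0.00950929 0.05667708] [ 0.36683716  0.74439396 -2.05539127] [ 0.03139354 -0.01232101  0.05667708]
[[313, 245], [293, 258], [293, 266], [303, 276], [322, 264]]
(np.int64(313), np.int64(245)) [[0.079, -0.038, 0.03], [0.057, -0.021, 0.06]]
(np.int64(293), np.int64(258)) [[0.079, 0.023, 0.03], [0.057, 0.039, 0.06]]
(np.int64(293), np.int64(266)) [[0.06, 0.039, 0.03], [0.039, 0.054, 0.06]]
(np.int64(303), np.int64(276)) [[0.021, 0.041, 0.03], [0.001, 0.056, 0.06]]
(np.int64(322), np.int64(264)) [[0.019, -0.015, 0.03], [-0.001, 0.001, 0.06]]
```

```bash
python3 -m inch '{"travel":[[0,-2,0],[0,-4,0],[0,-4,1],[0,-4,2],[0,-4,3]],"angular":[[0,0,0],[0,0,0],[0,0,0],[0,0,0],[0,0,0]],"claw":[0.7,0.7,0.7,0.7,0.7]}' && python3 -m inch '{"travel":[[0,0,1],[0,0,2],[0,0,2],[0,0,2],[0,0,2]],"angular":[[0,0,0],[0,0,0],[0,0,0],[0,0,0],[0,0,0]],"claw":[0.7,0.7,0.7,0.7,0.7]}'; python3 - <<'E'
from h import *
J=R.from_euler('z',.02); jo=np.array([.5685,.0212,0])
o=arm.get_obs();print(o['force'],o['torque'],J.inv().apply(o['eef_pos']-jo))
E
```

```text
clock: 14.68
eef_pos: [0.5969, 0.0094, 0.0546]
orientation: [0.698, 0.713, 0.044, 0.045]
force: [-0.1, -0.1, -1.1]
finger_gap: 0.453
gripper_force: 30.0
clock: 15.1
eef_pos: [0.5972, 0.0093, 0.0526]
orientation: [0.698, 0.713, 0.044, 0.045]
force: [-0.3, -0.0, 2.1]
finger_gap: 0.452
gripper_force: 30.0
[-0.34765934 -0.03910176  2.13232286] [-0.01969891  0.19309326 -0.04346566] [ 0.0284089  -0.01243453  0.05256722]
```

```bash
python3 -m inch '{"travel":[[0,0,0],[0,0,0],[0,0,0],[0,0,0],[0,0,0]],"angular":[[0,0,0],[0,0,0],[0,0,0],[0,0,0],[0,0,0]],"claw":[0.42,0.42,0.42,0.42,0.42]}' && python3 -m inch '{"travel":[[0,0,-15],[0,0,-40],[0,0,-75],[0,0,-115],[0,0,-155]],"angular":[[0,0,0],[0,0,0],[0,0,0],[0,0,0],[0,0,0]],"claw":[0.42,0.42,0.42,0.42,0.42]}'; python3 - <<'E'
from h import *
J=R.from_euler('z',.02); jo=np.array([.5685,.0212,0])
f=grab('scene','s11.png')
hsv=cv2.cvtColor(f['img'],cv2.COLOR_RGB2HSV)[220:300,280:360]
m=cv2.inRange(hsv,(8,60,100),(25,200,255));c=max(cv2.findContours(m,0,1)[0],key=cv2.contourArea);a=cv2.approxPolyDP(c,2,True)[:,0]+[280,220]
for u,v in a: print((u,v),[J.inv().apply(onz(f,u,v,z)-jo).round(3).tolist() for z in(.039,.06)])
for q in [(.009,.045,.06),(.051,.045,.06),(.051,-.07,.06),(.009,-.07,.06),(.009,.045,.039)]: print(q,proj(f,J.apply(q)+jo).round(1))
E
```

```text
clock: 15.52
eef_pos: [0.597, 0.0094, 0.0523]
orientation: [0.698, 0.713, 0.043, 0.044]
force: [-0.3, -0.2, 0.8]
finger_gap: 0.578
gripper_force: 0.0
clock: 15.93
eef_pos: [0.577, 0.0095, 0.2073]
orientation: [0.698, 0.713, 0.043, 0.044]
force: [0.6, 0.3, -0.7]
finger_gap: 0.582
gripper_force: 0.0
(np.int64(342), np.int64(247)) [[0.022, -0.08, 0.039], [0.007, -0.067, 0.06]]
(np.int64(330), np.int64(237)) [[0.065, -0.08, 0.039], [0.05, -0.067, 0.06]]
(np.int64(297), np.int64(259)) [[0.064, 0.023, 0.039], [0.049, 0.034, 0.06]]
(np.int64(293), np.int64(267)) [[0.051, 0.045, 0.039], [0.036, 0.056, 0.06]]
(np.int64(305), np.int64(278)) [[0.007, 0.046, 0.039], [-0.006, 0.056, 0.06]]
(np.int64(338), np.int64(256)) [[0.007, -0.054, 0.039], [-0.007, -0.041, 0.06]]
(0.009, 0.045, 0.06) [304.4 271.5]
(0.051, 0.045, 0.06) [292.5 260.9]
(0.051, -0.07, 0.06) [330.5 236.1]
(0.009, -0.07, 0.06) [342.6 245.9]
(0.009, 0.045, 0.039) [304.8 277.5]
```

```bash
python3 - <<'E'
from h import *
J=R.from_euler('z',.02); jo=np.array([.5685,.0212,0])
f=grab('top','t12.png');g=grab('scene','s12.png')
a=f['img'][245:295,220:270];b=g['img'][275:335,255:325]
for F,(x0,y0,x1,y1) in((f,(222,245,245,295)),(g,(258,280,310,320))):
    im=F['img'][y0:y1,x0:x1]; v=im.max(2); m=(v<60).astype(np.uint8)*255
    m=cv2.morphologyEx(m,cv2.MORPH_CLOSE,np.ones((5,5)))
    c=max(cv2.findContours(m,0,1)[0],key=cv2.contourArea);r=cv2.minAreaRect(c);print('dark',np.array(r[0])+[x0,y0],r[1:],cv2.boundingRect(c))
    hsv=cv2.cvtColor(im,cv2.COLOR_RGB2HSV); y=cv2.inRange(hsv,(18,120,120),(35,255,255)); M=cv2.moments(y,True); print('yellow',M['m10']/M['m00']+x0,M['m01']/M['m00']+y0,M['m00'])
    w=cv2.inRange(hsv,(0,0,110),(180,60,255)); n,l,s,ce=cv2.connectedComponentsWithStats(w)
    print('white',[(s[i,4],(ce[i]+[x0,y0]).round(1).tolist()) for i in range(1,n) if 3<s[i,4]<60])
cv2.imwrite('pics/c8.png',cv2.cvtColor(np.hstack([cv2.resize(a,(400,400),interpolation=2),cv2.resize(b,(400,343),interpolation=2)[:400] if 0 else cv2.copyMakeBorder(cv2.resize(b,(400,343),interpolation=2),0,57,0,0,0)]),4))
E
```

```text
dark [235.70547867 263.45205307] ((39.97336196899414, 21.269472122192383), 65.55604553222656) (0, 0, 23, 40)
yellow 233.5 277.7647058823529 34.0
white [(np.int32(20), [243.3, 249.4]), (np.int32(25), [233.1, 267.4]), (np.int32(19), [243.2, 284.1])]Traceback (most recent call last):
  File "<stdin>", line 8, in <module>
ValueError: max() iterable argument is empty
```

```bash
python3 - <<'E'
from h import *
g=cv2.cvtColor(cv2.imread('pics/s12.png'),4); x0,y0,x1,y1=258,278,312,325
for name in('s12.png','scene0.png'):
    im=cv2.cvtColor(cv2.imread('pics/'+name),4)[y0:y1,x0:x1]; hsv=cv2.cvtColor(im,cv2.COLOR_RGB2HSV)
    v=im.max(2);print(v.min(),np.percentile(v,[5,10,20,50]))
    m=(v<np.percentile(v,12)+8).astype(np.uint8)*255; c=max(cv2.findContours(m,0,1)[0],key=cv2.contourArea); print('dark',cv2.boundingRect(c),np.array(cv2.minAreaRect(c)[0])+[x0,y0],cv2.minAreaRect(c)[1:])
    y=cv2.inRange(hsv,(15,100,120),(35,255,255)); M=cv2.moments(y,True); print('yellow',M['m10']/max(M['m00'],1)+x0,M['m01']/max(M['m00'],1)+y0,M['m00'])
    w=cv2.inRange(hsv,(0,0,120),(180,60,255)); n,l,s,ce=cv2.connectedComponentsWithStats(w)
    print('white',[(int(s[i,4]),(ce[i]+[x0,y0]).round(1).tolist()) for i in range(1,n) if 3<s[i,4]<60])
a=cv2.imread('pics/t12.png')[245:295,220:270];b=cv2.imread('pics/s12.png')[275:325,260:310]
cv2.imwrite('pics/c8.png',np.hstack([cv2.resize(a,(400,400),interpolation=2),cv2.resize(b,(400,400),interpolation=2)]))
E
```

```text
99 [106. 108. 117. 157.]
dark (0, 27, 30, 20) [272.5 314.5] ((29.0, 19.0), 0.0)
yellow 286.3225806451613 302.5806451612903 31.0
white [(48, [296.1, 302.4]), (24, [285.7, 318.8]), (12, [309.6, 323.1])]
114 [120. 122. 127. 153.]
dark (0, 27, 36, 20) [275.5 314.5] ((19.0, 35.0), 90.0)
yellow 286.43333333333334 302.73333333333335 30.0
white [(10, [309.3, 323.2])]
```

View pics/c8.png

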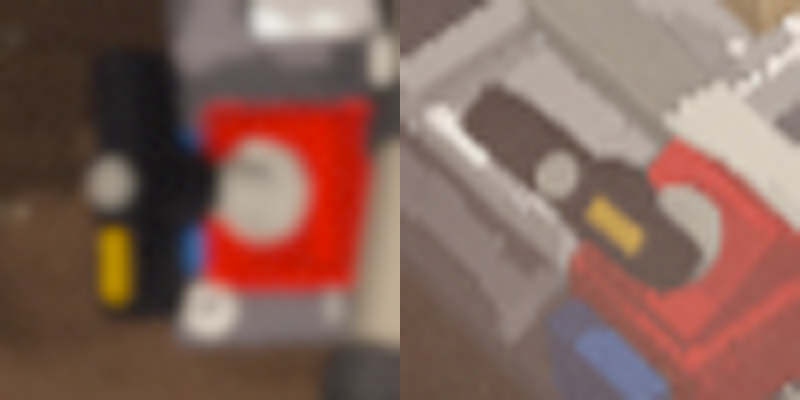

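The picture shows the bar's axis dot at top px (233.5,267.3) and scene px (279.3,296.2). The yellow mark is at (233.5,277.8) and (286.4,302.6), and the bar still points at the robot.

```bash
cat >> h.py <<'E'
J=R.from_euler('z',.02); jo=np.array([.5685,.0212,0])
AX=J.apply([0,np.sin(.55),np.cos(.55)])   # clamp axis, world
def clampR(th=0,flip=False):
    x=J.apply([-1 if not flip else 1,0,0]); z=-AX; return R.from_rotvec(AX*th)*R.from_matrix(np.c_[x,np.cross(z,x),z])
E
python3 - <<'E'
from h import *
f=grab('top');g=grab('scene')
for d in((0,0),(-.5,-1.7)):
  for a,b in(((233.5,267.3),(279.3,296.2)),((233.5,277.8),(286.4,302.6))):
    p,e=tri(f,a,g,np.array(b)+d); print(p,e,'jig',J.inv().apply(p-jo).round(4))
o=arm.get_obs(); R0=R.from_quat(o['orientation'])
for fl in(0,1):
  rv=(R0.inv()*clampR(0,fl)).as_rotvec(); print(fl,rv,np.linalg.norm(rv))
print(o['joint_positions'])
E
```

```text
[0.5118 0.179  0.129 ] 0.0005 jig [-0.0535  0.1589  0.129 ]
[0.4894 0.1784 0.1296] 0.0001 jig [-0.0759  0.1588  0.1296]
[0.5119 0.1788 0.1341] 0.0019 jig [-0.0534  0.1587  0.1341]
[0.4897 0.1782 0.1346] 0.0014 jig [-0.0756  0.1585  0.1346]
0 [ 0.52586547 -0.33472047 -1.55808406] 1.6781532152031222
1 [-0.33176002 -0.52121443  1.49368516] 1.6164233842387983
[-0.12489781  0.38551018  1.52551466  0.01728638  1.10744248 -0.15340086]
```

```bash
cat >> h.py <<'E'
CG=J.apply([-.054,.1525,.1215])+jo
CT=CG-.015*AX
E
python3 - <<'E'
from h import *
print(CT,AX,rel(CT+.15*AX,clampR(0,1)))
E
```

```text
[0.5116178  0.16475083 0.10871213] [-0.01045305  0.52258269  0.85252452] ([235.0, -58.0, -39.0], [-0.332, -0.521, 1.494])
```

```bash
python3 -m inch '{"travel":[[28,-7,-14],[56,-14,-28],[84,-21,-42],[112,-28,-46],[140,-35,-50]],"angular":[[-0.022,-0.035,0.1],[-0.044,-0.07,0.2],[-0.067,-0.104,0.3],[-0.089,-0.139,0.4],[-0.111,-0.174,0.498]],"claw":[0.42,0.42,0.42,0.42,0.42]}' && python3 -m inch '{"travel":[[0,0,0],[0,0,0],[0,0,0],[0,0,0],[0,0,0]],"angular":[[-0.022,-0.035,0.1],[-0.044,-0.07,0.2],[-0.067,-0.104,0.3],[-0.089,-0.139,0.4],[-0.111,-0.174,0.498]],"claw":[0.42,0.42,0.42,0.42,0.42]}'; python3 - <<'E'
from h import *
print(rel(CT+.12*AX,clampR(0,1)),arm.get_obs()['joint_positions'])
E
```

```text
clock: 16.6
eef_pos: [0.5356, 0.141, 0.2488]
orientation: [0.84, 0.527, 0.031, 0.124]
force: [-0.3, 0.4, -0.8]
finger_gap: 0.58
gripper_force: 0.0
clock: 17.02
eef_pos: [0.5356, 0.1404, 0.2477]
orientation: [0.935, 0.29, 0.017, 0.204]
force: [1.0, -0.0, -0.7]
finger_gap: 0.582
gripper_force: 0.0
([30.0, -93.0, -2.0], [-0.119, -0.183, 0.539]) [ 0.3483504   0.39672769  1.4567757  -0.42815941  1.29904774  1.437271  ]
```

```bash
python3 -m inch '{"travel":[[6,-20,-2],[12,-40,-2],[18,-60,-2],[24,-80,-2],[30,-93,-2]],"angular":[[-0.024,-0.037,0.108],[-0.048,-0.073,0.216],[-0.071,-0.11,0.323],[-0.095,-0.146,0.431],[-0.119,-0.183,0.539]],"claw":[0.42,0.42,0.42,0.42,0.42]}' && python3 -m inch '{"travel":[[0,0,0],[0,0,0],[0,0,0],[0,0,0],[0,0,0]],"angular":[[0,0,0],[0,0,0],[0,0,0],[0,0,0],[0,0,0]],"claw":[0.42,0.42,0.42,0.42,0.42]}'; python3 - <<'E'
from h import *
f=grab('top','t13.png');g=grab('scene','s13.png')
print(rel(CT,clampR(0,1)),arm.get_obs()['joint_positions'])
E
```

```text
clock: 17.43
eef_pos: [0.5093, 0.2285, 0.2098]
orientation: [0.962, 0.01, 0.002, 0.272]
force: [-0.4, -0.3, -0.1]
finger_gap: 0.583
gripper_force: 0.0
clock: 17.85
eef_pos: [0.5112, 0.2263, 0.2136]
orientation: [0.963, 0.011, 0.005, 0.27]
force: [-1.1, -0.8, 0.9]
finger_gap: 0.58
gripper_force: 0.0
([-1.0, -2.0, 122.0], [-0.003, -0.004, 0.002]) [ 0.53911139  0.60114822  1.26551446 -0.47147249  1.56513886  2.15963125]
```

Down along the axis onto the bar, pausing before the fingers straddle it.

```bash
python3 -m inch '{"travel":[[-1,-2,30],[-1,-2,55],[-1,-2,70],[-1,-2,80],[-1,-2,87]],"angular":[[0,0,0],[0,0,0],[0,0,0],[0,0,0],[0,0,0]],"claw":[0.42,0.42,0.42,0.42,0.42]}' && python3 -m inch '{"travel":[[0,0,7],[0,0,14],[0,0,21],[0,0,28],[0,0,34]],"angular":[[0,0,0],[0,0,0],[0,0,0],[0,0,0],[0,0,0]],"claw":[0.42,0.42,0.42,0.42,0.42]}'; python3 - <<'E'
from h import *
f=grab('top','t14.png');g=grab('scene','s14.png')
print(rel(CT,clampR(0,1)),arm.get_obs()['force'])
E
```

```text
clock: 18.37
eef_pos: [0.5112, 0.1827, 0.1372]
orientation: [0.963, 0.011, 0.004, 0.271]
force: [-0.3, -0.7, -0.2]
finger_gap: 0.583
gripper_force: 0.0
clock: 18.78
eef_pos: [0.5118, 0.1657, 0.1082]
orientation: [0.963, 0.011, 0.004, 0.271]
force: [-0.4, -0.2, 0.8]
finger_gap: 0.579
gripper_force: 0.0
([0.0, 1.0, -1.0], [-0.001, -0.003, 0.003]) [ 0.58728417 -0.35187598  0.33833227]
```

```bash
python3 -m inch '{"travel":[[0,0,0],[0,0,0],[0,0,0],[0,0,0],[0,0,0]],"angular":[[0,0,0],[0,0,0],[0,0,0],[0,0,0],[0,0,0]],"claw":[0.9,0.9,0.9,0.9,0.9]}' 20 && python3 -m inch '{"travel":[[0,0,0],[0,0,0],[0,0,0],[0,0,0],[0,0,0]],"angular":[[0,0,0],[0,0,0],[0,0,0],[0,0,0],[0,0,0]],"claw":[0.9,0.9,0.9,0.9,0.9]}' 20; python3 -c "
from h import *
o=arm.get_obs();R0=R.from_quat(o['orientation']);print(R0.inv().apply(o['force']),R0.inv().apply(o['torque']))"
```

```text
clock: 19.3
eef_pos: [0.5118, 0.166, 0.1088]
orientation: [0.963, 0.011, 0.005, 0.271]
force: [0.2, 0.2, -0.2]
finger_gap: 0.266
gripper_force: 0.0
clock: 19.72
eef_pos: [0.5118, 0.166, 0.1086]
orientation: [0.963, 0.012, 0.004, 0.27]
force: [-0.2, 1.6, 1.1]
finger_gap: 0.172
gripper_force: 19.8
[-0.12319112 -0.7937564  -1.77493675] [ 0.47336714 -0.00442728 -0.18432226]
```

```bash
python3 -m inch '{"travel":[[0,0,0],[0,0,0],[0,0,0],[0,0,0],[0,0,0]],"angular":[[0,0,-0.05],[0,0,-0.13],[0,0,-0.22],[0,0,-0.31],[0,0,-0.4]],"claw":[0.9,0.9,0.9,0.9,0.9]}' 45 && python3 -m inch '{"travel":[[0,0,0],[0,0,0],[0,0,0],[0,0,0],[0,0,0]],"angular":[[0,0,-0.1],[0,0,-0.2],[0,0,-0.3],[0,0,-0.4],[0,0,-0.5]],"claw":[0.9,0.9,0.9,0.9,0.9]}' && python3 -m inch '{"travel":[[0,0,0],[0,0,0],[0,0,0],[0,0,0],[0,0,0]],"angular":[[0,0,-0.06],[0,0,-0.1],[0,0,-0.1],[0,0,-0.1],[0,0,-0.1]],"claw":[0.9,0.9,0.9,0.9,0.9]}'; python3 -c "
from h import *
o=arm.get_obs();R0=R.from_quat(o['orientation']);print(R0.inv().apply(o['force']),R0.inv().apply(o['torque']),(clampR(0,1).inv()*R0).as_rotvec())
print('50mm -jigy',R0.inv().apply(J.apply([0,-50,0])),'err',J.inv().apply(o['eef_pos']-jo))
f=grab('top','t15.png');g=grab('scene','s15.png')"
```

```text
clock: 20.13
eef_pos: [0.5118, 0.166, 0.1086]
orientation: [0.941, 0.204, -0.05, 0.266]
force: [0.4, 1.6, 0.1]
finger_gap: 0.172
gripper_force: 44.5
clock: 20.55
eef_pos: [0.5119, 0.166, 0.1086]
orientation: [0.861, 0.431, -0.114, 0.245]
force: [-0.1, 2.1, -0.8]
finger_gap: 0.171
gripper_force: 44.5
clock: 20.97
eef_pos: [0.5118, 0.166, 0.1086]
orientation: [0.84, 0.471, -0.126, 0.24]
force: [0.7, 2.5, -0.0]
finger_gap: 0.176
gripper_force: 44.5
[ 2.22073251 -0.54790822 -1.28606069] [ 0.17354011  0.53339387 -0.11573083] [-2.55287987e-04  5.05385950e-03 -1.00140439e+00]
50mm -jigy [-36.00891642  22.91429465  26.04405958] err [-0.0537471   0.14589808  0.10857793]
```

```bash
python3 -m inch '{"travel":[[-3,2,2],[-7,4.5,5],[-11,7,8],[-15,9.5,11],[-18,11.5,13]],"angular":[[0,0,0],[0,0,0],[0,0,0],[0,0,0],[0,0,0]],"claw":[0.9,0.9,0.9,0.9,0.9]}' && python3 -m inch '{"travel":[[-3,2,2],[-6,4,4.5],[-9,6,6.5],[-11,7,8],[-12,7.6,8.7]],"angular":[[0,0,0],[0,0,0],[0,0,0],[0,0,0],[0,0,0]],"claw":[0.9,0.9,0.9,0.9,0.9]}'; python3 -c "
from h import *
o=arm.get_obs();print(J.inv().apply(o['force']),J.inv().apply(o['eef_pos']-jo))"
```

```text
clock: 21.48
eef_pos: [0.5126, 0.14, 0.1086]
orientation: [0.839, 0.471, -0.126, 0.24]
force: [2.7, 1.6, -1.7]
finger_gap: 0.176
gripper_force: 44.5
clock: 21.9
eef_pos: [0.513, 0.1239, 0.1086]
orientation: [0.839, 0.471, -0.126, 0.24]
force: [4.4, 2.7, -1.8]
finger_gap: 0.172
gripper_force: 44.5
[ 4.45782043  2.6075925  -1.79052432] [-0.05341881  0.10374564  0.1086078 ]
```

```bash
python3 -m inch '{"travel":[[-0.7,0.5,0.5],[-1.4,0.9,1],[-2.2,1.4,1.6],[-2.9,1.8,2.1],[-3.2,2.1,2.4]],"angular":[[0,0,0],[0,0,0],[0,0,0],[0,0,0],[0,0,0]],"claw":[0.9,0.9,0.9,0.9,0.9]}' && python3 -m inch '{"travel":[[-0.4,0.2,0.3],[-0.7,0.5,0.5],[-0.7,0.5,0.5],[-0.7,0.5,0.5],[-0.7,0.5,0.5]],"angular":[[0,0,0],[0,0,0],[0,0,0],[0,0,0],[0,0,0]],"claw":[0.9,0.9,0.9,0.9,0.9]}'; python3 -c "
from h import *
o=arm.get_obs();print(J.inv().apply(o['force']),J.inv().apply(o['eef_pos']-jo))"
```

```text
clock: 22.32
eef_pos: [0.5132, 0.1198, 0.1086]
orientation: [0.839, 0.472, -0.125, 0.24]
force: [4.2, 4.0, -1.3]
finger_gap: 0.172
gripper_force: 44.5
clock: 22.73
eef_pos: [0.5132, 0.1188, 0.1086]
orientation: [0.839, 0.472, -0.126, 0.24]
force: [3.9, 2.3, -2.1]
finger_gap: 0.173
gripper_force: 44.5
[ 3.9516946   2.25902653 -2.05733172] [-0.05335688  0.09872528  0.10858987]
```

```bash
python3 -m inch '{"travel":[[-0.3,0.2,0.2],[-0.5,0.3,0.4],[-0.7,0.5,0.5],[-0.7,0.5,0.5],[-0.7,0.5,0.5]],"angular":[[0,0,0],[0,0,0],[0,0,0],[0,0,0],[0,0,0]],"claw":[0.9,0.9,0.9,0.9,0.9]}' && python3 -m inch '{"travel":[[-0.2,0.1,0.1],[-0.4,0.2,0.3],[-0.4,0.2,0.3],[-0.4,0.2,0.3],[-0.4,0.2,0.3]],"angular":[[0,0,0],[0,0,0],[0,0,0],[0,0,0],[0,0,0]],"claw":[0.9,0.9,0.9,0.9,0.9]}'; python3 -c "
from h import *
o=arm.get_obs();print(J.inv().apply(o['force']),J.inv().apply(o['eef_pos']-jo))"
```

```text
clock: 23.15
eef_pos: [0.5132, 0.1182, 0.1086]
orientation: [0.839, 0.472, -0.125, 0.239]
force: [3.2, 4.4, -0.7]
finger_gap: 0.172
gripper_force: 44.5
clock: 23.57
eef_pos: [0.5132, 0.1181, 0.1086]
orientation: [0.839, 0.472, -0.125, 0.239]
force: [3.2, 5.7, -1.3]
finger_gap: 0.173
gripper_force: 44.5
[ 3.28022511  5.63811546 -1.32916716] [-0.05332984  0.09802912  0.10859456]
```

```bash
python3 -m inch '{"travel":[[-0.4,0.2,0.3],[-0.7,0.5,0.5],[-0.7,0.5,0.5],[-0.7,0.5,0.5],[-0.7,0.5,0.5]],"angular":[[0,0,0],[0,0,0],[0,0,0],[0,0,0],[0,0,0]],"claw":[0.9,0.9,0.9,0.9,0.9]}' && python3 -m inch '{"travel":[[0,0,0],[0,0,0],[0,0,0],[0,0,0],[0,0,0]],"angular":[[0,0,0.1],[0,0,0.2],[0,0,0.3],[0,0,0.4],[0,0,0.5]],"claw":[0.9,0.9,0.9,0.9,0.9]}' && python3 -m inch '{"travel":[[0,0,0],[0,0,0],[0,0,0],[0,0,0],[0,0,0]],"angular":[[0,0,0.1],[0,0,0.2],[0,0,0.3],[0,0,0.4],[0,0,0.48]],"claw":[0.9,0.9,0.9,0.9,0.9]}'; python3 -c "
from h import *
o=arm.get_obs();R0=R.from_quat(o['orientation']);print(J.inv().apply(o['force']),R0.inv().apply(o['torque']),(clampR(0,1).inv()*R0).as_rotvec(),J.inv().apply(o['eef_pos']-jo))"
```

```text
clock: 23.98
eef_pos: [0.5132, 0.1181, 0.1086]
orientation: [0.84, 0.472, -0.124, 0.239]
force: [1.8, 10.4, 0.4]
finger_gap: 0.171
gripper_force: 44.5
clock: 24.4
eef_pos: [0.5132, 0.1181, 0.1086]
orientation: [0.931, 0.247, -0.061, 0.262]
force: [1.8, 11.1, -0.5]
finger_gap: 0.174
gripper_force: 44.5
clock: 24.82
eef_pos: [0.5132, 0.1181, 0.1086]
orientation: [0.963, 0.019, 0.003, 0.269]
force: [2.5, 12.3, 0.5]
finger_gap: 0.171
gripper_force: 44.5
[ 2.71247347 12.21388334  0.54764346] [ 1.69269864  0.34304243 -0.14622435] [ 0.00499558  0.0060116  -0.01783057] [-0.05335852  0.09803431  0.10861914]
```

```bash
python3 -m inch '{"travel":[[0,0,0],[0,0,0],[0,0,0],[0,0,0],[0,0,0]],"angular":[[0,0,0.03],[0,0,0.06],[0,0,0.06],[0,0,0.06],[0,0,0.06]],"claw":[0.9,0.9,0.9,0.9,0.9]}' ; python3 -c "
from h import *
o=arm.get_obs();R0=R.from_quat(o['orientation']);print(J.inv().apply(o['force']),R0.inv().apply(o['torque']),(clampR(0,1).inv()*R0).as_rotvec())"
```

```text
clock: 25.23
eef_pos: [0.5132, 0.1181, 0.1086]
orientation: [0.963, -0.007, 0.011, 0.269]
force: [2.2, 10.8, 0.8]
finger_gap: 0.175
gripper_force: 44.8
[ 2.43482798 10.79795104  0.84009808] [ 1.70764771  0.27847724 -0.52014397] [0.00499213 0.00597938 0.03645365]
```

```bash
python3 -m inch '{"travel":[[0,0,0],[0,0,0],[0,0,0],[0,0,0],[0,0,0]],"angular":[[0,0,0],[0,0,0],[0,0,0],[0,0,0],[0,0,0]],"claw":[0.5,0.5,0.5,0.5,0.5]}' && python3 -m inch '{"travel":[[0,0,-15],[0,0,-45],[0,0,-85],[0,0,-125],[0,0,-165]],"angular":[[0,0,0],[0,0,0],[0,0,0],[0,0,0],[0,0,0]],"claw":[0.5,0.5,0.5,0.5,0.5]}' ; python3 - <<'E'
from h import *
f=grab('top','t16.png');g=grab('scene','s16.png')
print(arm.get_obs()['joint_positions'])
# bar: yellow mark + dot in top
x0,y0=222,245; hsv=cv2.cvtColor(f['img'],cv2.COLOR_RGB2HSV)[y0:300,x0:290]
for n,F,(x0,y0,x1,y1) in(('top',f,(222,245,300,300)),('scene',g,(258,260,340,325))):
    hsv=cv2.cvtColor(F['img'],cv2.COLOR_RGB2HSV)[y0:y1,x0:x1]
    y=cv2.inRange(hsv,(18,130,120),(35,255,255)); k,l,s,c=cv2.connectedComponentsWithStats(y); print(n,'yellow',[(int(s[i,4]),(c[i]+[x0,y0]).round(1).tolist()) for i in range(1,k) if s[i,4]>5])
q=J.apply([-.0535-.0225,.1588-.048,.131])+jo; print('expected yellow',proj(f,q),proj(g,q)+[.5,1.7])
E
```

```text
clock: 25.65
eef_pos: [0.5126, 0.1157, 0.1085]
orientation: [0.963, -0.008, 0.009, 0.271]
force: [-0.1, 0.1, 0.1]
finger_gap: 0.471
gripper_force: 0.0
clock: 26.07
eef_pos: [0.51, 0.2025, 0.2509]
orientation: [0.963, -0.008, 0.009, 0.271]
force: [1.1, 0.6, 0.3]
finger_gap: 0.502
gripper_force: 0.0
[ 0.50953764  0.54156427  1.25277023 -0.48118311  1.60636517  2.14356955]
top yellow [(40, [256.9, 277.7])]
scene yellow [(26, [304.9, 290.1])]
expected yellow [256.19073105 277.38641646] [305.35869466 291.22245973]
```

Clamp is tight, and the bar mark has moved with the stop as expected. Next I'll swing the plate down from behind with closed fingers.

```bash
cat >> h.py <<'E'
def platetcp(th,r=.115,gap=0):
    c=np.array([.12-r*np.cos(th),-.04,.068+r*np.sin(th)])+(.004+gap)*np.array([np.sin(th),0,np.cos(th)])
    return J.apply(c+[.0095,0,0])+jo
E
python3 - <<'E'
from h import *
print(rel((.51,.15,.30),down(.02)))
E
```

```text
([-0.0, 71.0, -10.0], [0.543, -0.024, -0.036])
```

```bash
python3 -m inch '{"travel":[[0,15,-10],[0,30,-15],[0,45,-15],[0,60,-12],[0,71,-10]],"angular":[[0.11,-0.005,-0.007],[0.22,-0.01,-0.014],[0.33,-0.014,-0.022],[0.44,-0.019,-0.029],[0.543,-0.024,-0.036]],"claw":[1,1,1,1,1]}' && python3 - <<'E'
from h import *
T=platetcp(1.68,.125,.012); T[2]=.30; print(platetcp(1.68,.125,.012),rel(T,down(.02)))
E
```

```text
clock: 26.58
eef_pos: [0.5089, 0.1457, 0.2959]
orientation: [1.0, 0.009, -0.004, 0.0]
force: [0.3, -0.2, -0.6]
finger_gap: 0.191
gripper_force: 0.0
[ 0.72829618 -0.01561165  0.19051161] ([216.0, 165.0, -6.0], [0.0, 0.007, -0.002])
```

```bash
python3 -m inch '{"travel":[[32,24,-2],[64,48,-4],[96,72,-6],[128,96,-6],[160,120,-6]],"angular":[[0,0.007,-0.002],[0,0.007,-0.002],[0,0.007,-0.002],[0,0.007,-0.002],[0,0.007,-0.002]],"claw":[1,1,1,1,1]}' && python3 -m inch '{"travel":[[25,20,0],[45,36,0],[56,45,0],[56,45,0],[56,45,0]],"angular":[[0,0,0],[0,0,0],[0,0,0],[0,0,0],[0,0,0]],"claw":[1,1,1,1,1]}' ; python3 - <<'E'
from h import *
print(rel(platetcp(1.68,.125,.012),down(.02)))
f=grab('top','t17.png');g=grab('scene','s17.png')
E
```

```text
clock: 27.0
eef_pos: [0.6719, 0.0275, 0.2994]
orientation: [1.0, 0.009, -0.002, 0.003]
force: [-0.8, 0.7, 0.1]
finger_gap: 0.006
gripper_force: 0.0
clock: 27.42
eef_pos: [0.7278, -0.0151, 0.2981]
orientation: [1.0, 0.009, -0.003, 0.002]
force: [-0.8, -0.2, 0.4]
finger_gap: 0.006
gripper_force: 0.0
([1.0, 0.0, 108.0], [0.004, 0.006, -0.002])
```

```bash
python3 -m inch '{"travel":[[5,0,25],[5,0,50],[5,0,75],[5,0,95],[5,0,108]],"angular":[[0,0.006,0],[0,0.006,0],[0,0.006,0],[0,0.006,0],[0,0.006,0]],"claw":[1,1,1,1,1]}' ; python3 - <<'E'
from h import *
f=grab('top','t18.png');g=grab('scene','s18.png')
o=arm.get_obs();print(o['force'],o['eef_pos'])
for th,r in((1.68,.125),(1.57,.12),(1.45,.117),(1.3,.115),(1.15,.115),(1.0,.115),(.85,.115),(.7,.115),(.55,.115),(.4,.115),(.25,.115),(.1,.115),(0,.115)): print(th,rel(platetcp(th,r),None,o)[0])
E
```

```text
clock: 27.93
eef_pos: [0.7309, -0.0132, 0.1902]
orientation: [1.0, 0.011, 0.0, 0.002]
force: [0.1, 0.2, -0.8]
finger_gap: 0.006
gripper_force: 0.0
[-1.25522103 -0.16792718 -0.839647  ] [ 0.73066659 -0.01334488  0.18974769]
1.68 [-14.0, 2.0, -2.0]
1.57 [-28.0, 2.0, 2.0]
1.45 [-42.0, 2.0, 5.0]
1.3 [-59.0, 2.0, 10.0]
1.15 [-75.0, 2.0, 15.0]
1.0 [-91.0, 2.0, 23.0]
0.85 [-105.0, 2.0, 33.0]
0.7 [-117.0, 2.0, 45.0]
0.55 [-128.0, 2.0, 58.0]
0.4 [-136.0, 2.0, 74.0]
0.25 [-142.0, 2.0, 90.0]
0.1 [-146.0, 2.0, 107.0]
0 [-147.0, 2.0, 118.0]
```

```bash
python3 -m inch '{"travel":[[-7,2,-1],[-14,2,-1],[-22,2,1],[-30,2,3],[-38,2,4]],"angular":[[0,0,0],[0,0,0],[0,0,0],[0,0,0],[0,0,0]],"claw":[1,1,1,1,1]}' && python3 -m inch '{"travel":[[-8,0,2],[-16,0,4],[-24,0,7],[-32,0,10],[-40,0,13]],"angular":[[0,0,0],[0,0,0],[0,0,0],[0,0,0],[0,0,0]],"claw":[1,1,1,1,1]}' ; python3 - <<'E'
from h import *
f=grab('top','t19.png');g=grab('scene','s19.png')
o=arm.get_obs();print(o['force'],J.inv().apply(o['eef_pos']-jo))
for th in(1.0,.85,.7,.55,.4,.25,.1,0): print(th,rel(platetcp(th,.115),None,o)[0])
E
```

```text
clock: 28.45
eef_pos: [0.6952, -0.0168, 0.1907]
orientation: [1.0, 0.01, 0.004, 0.003]
force: [0.2, -0.5, 1.3]
finger_gap: 0.006
gripper_force: 0.9
clock: 28.87
eef_pos: [0.6553, -0.0177, 0.1776]
orientation: [1.0, 0.01, 0.004, 0.003]
force: [0.6, -0.3, 1.5]
finger_gap: 0.005
gripper_force: 0.7
[0.88498852 0.03668019 0.35706536] [ 0.08502342 -0.04063049  0.17693593]
1.0 [-14.0, -1.0, 10.0]
0.85 [-29.0, -1.0, 20.0]
0.7 [-41.0, -1.0, 32.0]
0.55 [-52.0, -1.0, 45.0]
0.4 [-60.0, -1.0, 60.0]
0.25 [-66.0, -1.0, 76.0]
0.1 [-70.0, -1.0, 93.0]
0 [-71.0, -1.0, 105.0]
```

```bash
python3 -m inch '{"travel":[[-7,0,5],[-14,0,10],[-22,0,15],[-29,0,20],[-35,0,26]],"angular":[[0,0,0],[0,0,0],[0,0,0],[0,0,0],[0,0,0]],"claw":[1,1,1,1,1]}' && python3 -m inch '{"travel":[[-6,0,6],[-11,0,13],[-17,0,19],[-21,0,26],[-25,0,34]],"angular":[[0,0,0],[0,0,0],[0,0,0],[0,0,0],[0,0,0]],"claw":[1,1,1,1,1]}' && python3 -m inch '{"travel":[[-3,0,8],[-6,0,16],[-8,0,24],[-10,0,32],[-11,0,37]],"angular":[[0,0,0],[0,0,0],[0,0,0],[0,0,0],[0,0,0]],"claw":[1,1,1,1,1]}'; python3 - <<'E'
from h import *
o=arm.get_obs();print(o['force'],J.inv().apply(o['eef_pos']-jo))
print(rel(platetcp(0,.115),None,o)[0])
E
```

```text
clock: 29.38
eef_pos: [0.6207, -0.0189, 0.1504]
orientation: [1.0, 0.01, 0.003, 0.003]
force: [0.8, -0.4, 1.2]
finger_gap: 0.003
gripper_force: 0.6
clock: 29.8
eef_pos: [0.5953, -0.0197, 0.1149]
orientation: [1.0, 0.01, 0.003, 0.003]
force: [-1.2, -0.2, 1.2]
finger_gap: 0.002
gripper_force: 0.5
clock: 30.22
eef_pos: [0.5838, -0.0202, 0.0762]
orientation: [1.0, 0.01, 0.001, 0.002]
force: [0.4, 0.3, 0.5]
finger_gap: 0.005
gripper_force: 0.3
[0.41657462 0.28688104 0.49040655] [ 0.01443522 -0.04165938  0.07617501]
[0.0, -2.0, 4.0]
```

Press down gently until contact force shows the plate is seated.

```bash
python3 -m inch '{"travel":[[0,0,1.5],[0,0,3],[0,0,4],[0,0,5],[0,0,5]],"angular":[[0,0,0],[0,0,0],[0,0,0],[0,0,0],[0,0,0]],"claw":[1,1,1,1,1]}' && python3 -m inch '{"travel":[[0,0,0.5],[0,0,1],[0,0,1.5],[0,0,1.5],[0,0,1.5]],"angular":[[0,0,0],[0,0,0],[0,0,0],[0,0,0],[0,0,0]],"claw":[1,1,1,1,1]}'
```

```text
clock: 30.63
eef_pos: [0.5844, -0.0203, 0.0725]
orientation: [1.0, 0.01, 0.002, 0.002]
force: [-0.4, -0.7, 0.3]
finger_gap: 0.004
gripper_force: 0.0
clock: 31.05
eef_pos: [0.5845, -0.0203, 0.0722]
orientation: [1.0, 0.01, 0.002, 0.003]
force: [-2.8, -0.1, 7.5]
finger_gap: 0.006
gripper_force: 3.8
```

```bash
python3 -m inch '{"travel":[[0,0,0.7],[0,0,1.2],[0,0,1.2],[0,0,1.2],[0,0,1.2]],"angular":[[0,0,0],[0,0,0],[0,0,0],[0,0,0],[0,0,0]],"claw":[1,1,1,1,1]}' && python3 -m inch '{"travel":[[0,0,-10],[0,0,-45],[0,0,-85],[0,0,-125],[0,0,-165]],"angular":[[0,0,0],[0,0,0],[0,0,0],[0,0,0],[0,0,0]],"claw":[1,1,1,1,1]}' && python3 -m inch '{"travel":[[-10,-40,0],[-20,-80,0],[-30,-120,0],[-40,-160,0],[-50,-195,0]],"angular":[[0,0,0],[0,0,0],[0,0,0],[0,0,0],[0,0,0]],"claw":[1,1,1,1,1]}'; python3 - <<'E'
from h import *
f=grab('top','t20.png');g=grab('scene','s20.png')
# blue tab of the plate: where is it?
for n,F in(('top',f),('scene',g)):
    m=cv2.inRange(cv2.cvtColor(F['img'],cv2.COLOR_RGB2HSV),(100,110,60),(125,255,255)); k,l,s,c=cv2.connectedComponentsWithStats(m)
    print(n,[(s[i,:5].tolist(),c[i].round(1).tolist()) for i in range(1,k) if s[i,4]>15 and 220<c[i][0]<400 and 150<c[i][1]<330])
    print('tab expected',[proj(F,J.apply(q)+jo).round(1).tolist() for q in((-.011,-.04,.072),)])
    y=cv2.inRange(cv2.cvtColor(F['img'],cv2.COLOR_RGB2HSV),(18,130,120),(35,255,255));k,l,s,c=cv2.connectedComponentsWithStats(y);print('yellow',[(int(s[i,4]),c[i].round(1).tolist()) for i in range(1,k) if s[i,4]>15 and 220<c[i][0]<430])
E
```

```text
clock: 31.47
eef_pos: [0.5846, -0.0203, 0.0721]
orientation: [1.0, 0.01, 0.003, 0.003]
force: [-4.9, 0.8, 15.6]
finger_gap: 0.008
gripper_force: 7.6
clock: 31.88
eef_pos: [0.5834, -0.0194, 0.237]
orientation: [1.0, 0.01, 0.002, 0.002]
force: [1.3, 0.1, 0.7]
finger_gap: 0.003
gripper_force: 0.0
clock: 32.3
eef_pos: [0.529, 0.1767, 0.2342]
orientation: [1.0, 0.01, 0.002, 0.002]
force: [1.6, -0.2, 0.7]
finger_gap: 0.002
gripper_force: 0.0
top [([314, 245, 25, 5, 107], [326.4, 247.3]), ([317, 259, 5, 18, 69], [319.4, 267.1])]
tab expected [[326.2, 248.1]]
yellow [(48, [306.1, 1.6]), (39, [222.1, 8.1]), (492, [411.5, 168.7]), (38, [341.0, 228.2]), (35, [309.9, 229.1]), (37, [256.7, 277.6])]
scene [([345, 276, 7, 6, 19], [348.5, 278.2])]
tab expected [[338.7, 253.8]]
yellow [(101, [339.7, 184.5]), (16, [314.4, 252.6]), (26, [304.9, 290.1])]
```

```bash
python3 -c "
from rig import arm
print(arm.finish_job())"
```

```text
the job is handed in; nothing more can be done
None
```

I handed the job in at about 32 s. By my last measurements the block was held snug against the fixed end, the clamp was tight and the plate was fully down. I didn't directly check that the tape measure and cutters stayed put. The hand-in gave no verdict.

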